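Close up two boards in a ratchet board cramp

TASK

Stand the loose pine packing block on edge across both rails of the board cramp, centred in front of the jaw between it and the two boards, and let go of it. Then pump the ratchet lever back and forth by its red grip until both joints are shut tight against the stop and a working stroke takes a firm pull of about 14 N at the grip; pulling beyond about 18 N bruises the wood. Leave the lever swung all the way back to the start of its stroke, with the cramp holding, and do not knock the mallet, tape or glue bottle.

Things in the scene. Friction and masses are not known exactly. Their poses are not given: they have to be found in the camera images.
- cramp: Board cramp fixed to the bench. Origin: on the bench top, midway between its two rails; y runs along the rails from the stop (-y) to the green ratchet head (+y), x across, z up. Rails 22 mm wide, centred at x = -66 and +66, y = -190 to +120 mm, tops 20 mm above the bench; boards and block stand on them. Head casting: y 96 to 196, x -63 to +87 mm, 60 mm high (lever to 97).
- jaw: Moving jaw on springs: green plate, 3 mm black rubber face 90 mm wide, 22 to 46 mm above the bench. Origin: centre of the rubber face; axes as the cramp's. Starts at y = 36 mm in the cramp's frame; pumping moves it to -y, 12 mm per rad of the ratchet wheel. Once the block is squeezed the springs give, and clamping force and pull at the grip rise together, notch by notch.
- lever (a joint): Lever angle about lever_axis, 0 to 1.20 rad, anticlockwise from above positive. 0: start of stroke, swung to the cramp's +x side; 0.60: points along the cramp's +y. Swinging it up drives the wheel (30 teeth, 0.209 rad a notch); swinging back slips over the teeth while a catch holds the wheel, which may settle back up to one notch. Stays where left. Unloaded: 1 to 2 N at the grip.
- lever_axis (a point): Point on the upright axis of lever and ratchet wheel, 86 mm above the bench; in the cramp's frame at x = 20, y = 143 mm.
- grip_mid (a point): Middle of the lever's upright red grip, a round grip 27 mm in diameter that spins freely on its own upright axis, from 97 to 174 mm above the bench; this point is 142 mm above the bench and 150 mm from the lever axis.
- stop: Green stop bar pinned across the rails, fixed, 190 mm long, upper face 48 mm above the bench (pin heads to 58 mm). Its place along the rails differs from run to run. Origin: at bench height under the middle of its face that looks to the boards (+y); axes as the cramp's.
- board1: Brown board, 200 (x) x 50 (y) x 27 mm, loose, lying on the rails beside the stop. Origin: centre of its underside. Shut against the stop it is centred 25 mm from the stop's face.
- board2: Second brown board, the same size, between board1 and the jaw; shut, it is centred 75 mm from the stop's face.
- block: Pale pine packing block, 170 mm long (x) x 28 mm thick (y) x 70 mm tall (z), about 0.15 kg, loose, standing on edge on the bench to the right of the cramp. Origin: centre of its underside. Its top stands 20 mm or more above boards and jaw when it is on the rails.
- mallet: Turned wooden mallet standing on its head, 68 mm in diameter, 204 mm tall. Origin: centre of its foot.
- tape: Roll of blue tape lying flat, 104 mm in diameter, 25 mm high. Origin: centre of its underside.
- glue: White glue bottle with orange cap, 56 mm in diameter, 150 mm tall. Origin: centre of its foot.
Not all that is in view belongs to the job. What is shaped like the block but purple is not meant.

How it is judged:
By the outcome, as a careful person would: the job done as asked, in the order asked, and still so for the second after the job is handed in, with the robot touching nothing.
It also fails if it takes over 72 s, if anything falls off the work surface, if the arm or the gripper's body presses on something with over 40 N, if the wrist force passes 120 N, or if a joint passes its speed limit or range.

ROBOT

A 6-joint arm with a two-finger parallel gripper is mounted at the origin on the work surface. World frame = base frame: x ahead of the robot, y to its left, z up, the work surface at z = 0. Lengths are in m, angles in rad, forces in N, time in s.
With the tool pointing down it reaches from about 0.325 to 0.85 m from the base axis. Payload 15.5 kg.
Tool frame: the origin (TCP) lies at the very end of the fingers, on their centre line; the grasp point (between the pads) lies 19 mm behind it; z points along the fingers, y is the direction in which the jaws open and shut (so a half turn about z gives the same grasp; the last joint's range is limited). The gripper opens to 91 mm and grips with 3 to 60 N. Pads are 32 mm wide; open, the fingers measure 118 mm over their backs; the gripper's body (76 mm by 178 mm) begins 60 mm behind the grasp point.
Start: joints at [-0.096, 0.494, 1.345, -0, 1.302, -0.096], TCP at [0.625, 0, 0.214] pointing down, gripper open.
Joint ranges: [-2.91, 2.91], [-0.82, 2.16], [0.22, 2.67], [-1.22, 4.37], [0.12, 2.79], [-3.08, 3.08]. Speed limits (rad/s): [1.89, 1.89, 2.57, 3.01, 3.01, 3.01].

INTERFACE

Orientations are given as a unit quaternion [x, y, z, w].
In Python, from station import status, capture, ticket gives the robot as it stands.
- The arm moves only by the tool move_arm, never from a script. Its argument "increments" is a list of rows, each an object with "jaw": the opening, from 0 (shut) to 1 (fully open); "xyz": the shift along the tool's x, y, z in mm, a list of three; "roll": the turn about the tool's z in rad. In form: [{"jaw": jaw, "xyz": [dx, dy, dz], "roll": roll}, ...]. A call has exactly 5 rows; each row shifts and turns the pose as measured when the row begins, along the tool's axes as they then stand; what a row does not reach is not made up. A row lasts 1/10 s, in which the tool goes at most 50 mm and 8.59 degrees, less where a joint would pass 70% of its speed; a pose out of reach is approached as far as the arm can. A call with a gripper value outside its range is refused whole. The fingers move at their own pace and stop on an object; "newtons" is the grip in N (left out, the last holds). Time passes only in rows, so rows that do not move let the fingers close, or fill a call up. It gives the time, the measured TCP pose, the force and the opening at its end, in the units of the state.
- status.get_obs(): the state, without advancing time (a new reading comes with each control period).
- capture(name): name is "scene" or "side" or "wrist"; returns a dict with "color" (420x560x3 uint8, red, green, blue), "vfov" (degrees; the focal length in pixels is half the picture's height over the tangent of half this angle, whatever the lens; pixels are square), "cx", "cy" (the principal point, pixels), "dist" ([k1, k2, p1, p2, k3] as OpenCV has them; the pictures are not rectified), "rvec" (rotation vector, rad) and "tvec" (3), from world to camera coordinates, as OpenCV has them. Camera axes: x right, y down, z forward; pixel columns grow to the right and rows downward; lengths in m; the calibration is good to about 2 mm. A picture is of the moment at which its call begins. There is no depth.
- ticket.finish_job(): hands the job in, once; it reports no verdict.
The state is a dict: "clock": time; "joint_pos": joint angles; "dq": joint speeds; "tau": joint torques, N m; "tcp_pos": TCP position; "ee_rot": TCP orientation; "force": force on the tool from outside, world axes, zero at the start; "ft_torque": the same for the moment, N m; "width": opening from 0.0 (shut) to 1.0 (fully open).
Only numpy, scipy, OpenCV 4.12 (cv2) and the standard library are available. Lean on these libraries where they do the work, as an engineer would, in place of code of your own. Each camera call takes 0.05 s, during which the arm holds its last target.

## Working session

There is one attempt and no reset: what is moved stays moved. The work goes in short steps, Python scripts to look and compute and a tool call to move; the robot and the scene stay as the last step left them, time stands still between calls to the robot, and variables do not carry over. Pictures are saved under pics/ and viewed, and the job is handed in when it is done.

Besides the shell and the picture viewer there is one more tool, called after "Emit:" as name(argument=value, ...), one argument or row to a line, values as JSON. move_arm: Moves the arm, as the interface text tells. Its arguments: {"type":"object","properties":{"increments":{"type":"array","items":{"type":"object","properties":{"jaw":{"type":"number"},"xyz":{"type":"array","items":{"type":"number"}},"roll":{"type":"number"}}}},"newtons":{"type":"number"}},"required":["increments"]}

```bash
mkdir -p pics; ls
python3 - <<'E'
from station import status,capture
import cv2
o=status.get_obs();print(o)
for n in("scene","side","wrist"):
    c=capture(n);cv2.imwrite(f"pics/{n}0.png",c["color"][:,:,::-1]);print(n,[(k,c[k]) for k in c if k!="color"])
E
```

```text
pics
{'clock': 0.0, 'joint_pos': array([-9.54727769e-02,  4.94189317e-01,  1.34614171e+00,  2.11254161e-05,
        1.30251795e+00, -9.54920613e-02]), 'dq': array([-6.37474617e-04, -2.59620096e-04,  1.40442445e-03,  7.77651057e-04,
        3.60064021e-05, -4.23866194e-04]), 'tau': array([-1.07322368e-03, -8.78814626e+01, -3.81857479e+01,  7.05250050e-02,
        5.33505273e-02, -1.50444166e-04]), 'tcp_pos': array([6.24607137e-01, 6.50537581e-05, 2.13330878e-01]), 'ee_rot': array([ 7.07101808e-01,  7.07111475e-01, -3.91954067e-04, -4.90983171e-04]), 'force': array([ 0.13869407, -0.31339516, -0.18890283]), 'ft_torque': array([-0.04201085, -0.01660081,  0.01623001]), 'width': 0.9985951836057176}
scene [('vfov', 44.44101196321127), ('cx', 276.81822644988927), ('cy', 212.2402395273365), ('dist', array([0.02828131, 0.        , 0.        , 0.        , 0.        ])), ('rvec', array([ 2.28645418,  0.64488534, -0.28089626])), ('tvec', array([-0.46557007, -0.12345346,  1.54891351]))]
side [('vfov', 46.28639374127468), ('cx', 276.48001794697484), ('cy', 209.50729172449655), ('dist', array([-0.10858954,  0.        ,  0.        ,  0.        ,  0.        ])), ('rvec', array([ 2.29530892, -0.77983272,  0.30958161])), ('tvec', array([-0.42308847,  0.30424055,  0.98637245]))]
wrist [('vfov', 65.88305027215067), ('cx', 278.68221979103515), ('cy', 211.49508172167884), ('dist', array([-0.06623534,  0.        ,  0.        ,  0.        ,  0.        ])), ('rvec', array([-2.86542752e+00, -7.18527716e-04,  1.43904176e-03])), ('tvec', array([-0.62441136, -0.03069913,  0.39141972]))]
```

View pics/scene0.png

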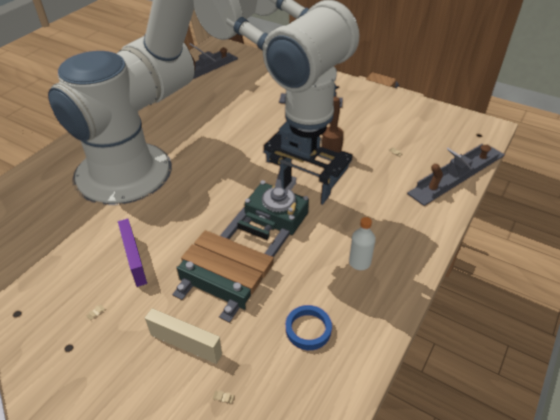

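View pics/side0.png

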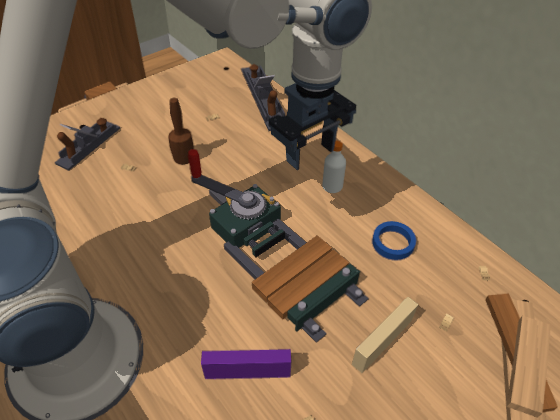

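View pics/wrist0.png

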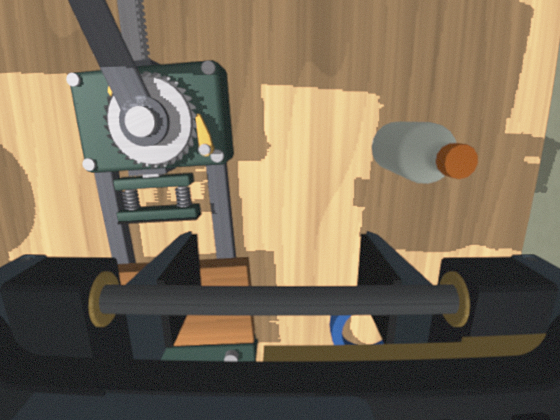

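```bash
cat > h.py <<'E'
import numpy as np,cv2
from station import status,capture
def K(c):
    f=c["color"].shape[0]/2/np.tan(np.radians(c["vfov"])/2)
    return np.array([[f,0,c["cx"]],[0,f,c["cy"]],[0,0,1.]])
def ray(c,p):
    u=cv2.undistortPoints(np.array(p,float).reshape(-1,1,2),K(c),c["dist"]).reshape(-1,2)
    R=cv2.Rodrigues(c["rvec"])[0];d=np.c_[u,np.ones(len(u))]@R
    return -R.T@c["tvec"],d
def plane(c,p,z):
    o,d=ray(c,p);return o+d*((z-o[2])/d[:,2])[:,None]
def proj(c,P): return cv2.projectPoints(np.array(P,float).reshape(-1,3),c["rvec"],c["tvec"],K(c),c["dist"])[0].reshape(-1,2)
def crop(c,x0,y0,x1,y1,s,name):
    im=cv2.resize(c["color"][y0:y1,x0:x1,::-1],None,fx=s,fy=s,interpolation=cv2.INTER_CUBIC)
    for x in range((x0+19)//20*20,x1,20): cv2.putText(im,str(x),((x-x0)*s,10),0,.35,(0,0,255),1);cv2.line(im,((x-x0)*s,12),((x-x0)*s,18),(0,0,255),1)
    for y in range((y0+19)//20*20,y1,20): cv2.putText(im,str(y),(0,(y-y0)*s+4),0,.35,(0,0,255),1);cv2.line(im,(24,(y-y0)*s),(30,(y-y0)*s),(0,0,255),1)
    cv2.imwrite(name,im)
def triang(c1,p1,c2,p2):
    o1,d1=ray(c1,[p1]);o2,d2=ray(c2,[p2]);d1=d1[0];d2=d2[0]
    A=np.c_[d1,-d2];t=np.linalg.lstsq(A,o2-o1,rcond=None)[0]
    a=o1+t[0]*d1;b=o2+t[1]*d2;return (a+b)/2,np.linalg.norm(a-b)
def load(n,t): return np.load(f"{n}_{t}.npy",allow_pickle=True).item()
def save(n,t):
    c=capture(n);np.save(f"{n}_{t}.npy",c,allow_pickle=True);return c
E
python3 - <<'E'
from h import *
s=save("scene",0);d=save("side",0);w=save("wrist",0)
crop(s,130,170,330,370,4 if 0 else 3,"pics/s1.png")
crop(d,180,140,430,380,3,"pics/d1.png")
for n,c in(("s",s),("d",d)):
    hsv=cv2.cvtColor(c["color"],cv2.COLOR_RGB2HSV)
    for nm,lo,hi in(("pine",(18,40,150),(32,140,255)),("green",(60,60,15),(95,255,90)),("red",(0,180,60),(8,255,200))):
        m=cv2.inRange(hsv,lo,hi);m=cv2.morphologyEx(m,cv2.MORPH_OPEN,np.ones((3,3)))
        k,l,st,ce=cv2.connectedComponentsWithStats(m)
        print(n,nm,[(st[i].tolist(),ce[i].round().tolist()) for i in range(1,k) if st[i,4]>150][:8])
print(hsv[333,387],hsv[290,325])
E
```

```text
s pine [([145, 308, 75, 39, 1020], [182.0, 327.0]), ([213, 391, 21, 11, 160], [222.0, 396.0])]
s green []
s red []
d pine [([357, 298, 60, 60, 1031], [386.0, 327.0])]
d green [([211, 203, 69, 43, 1496], [241.0, 224.0]), ([288, 266, 71, 62, 1342], [323.0, 297.0])]
d red [([188, 149, 13, 29, 271], [194.0, 163.0])]
[ 19  90 207] [83 68 60]
```

View pics/s1.png

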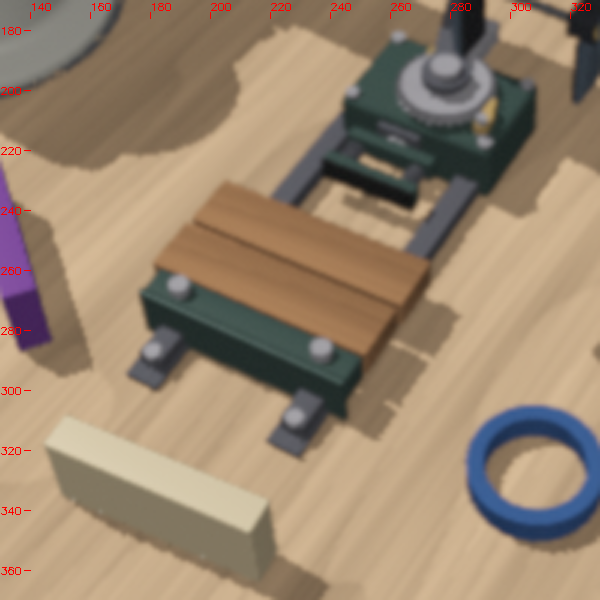

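View pics/d1.png

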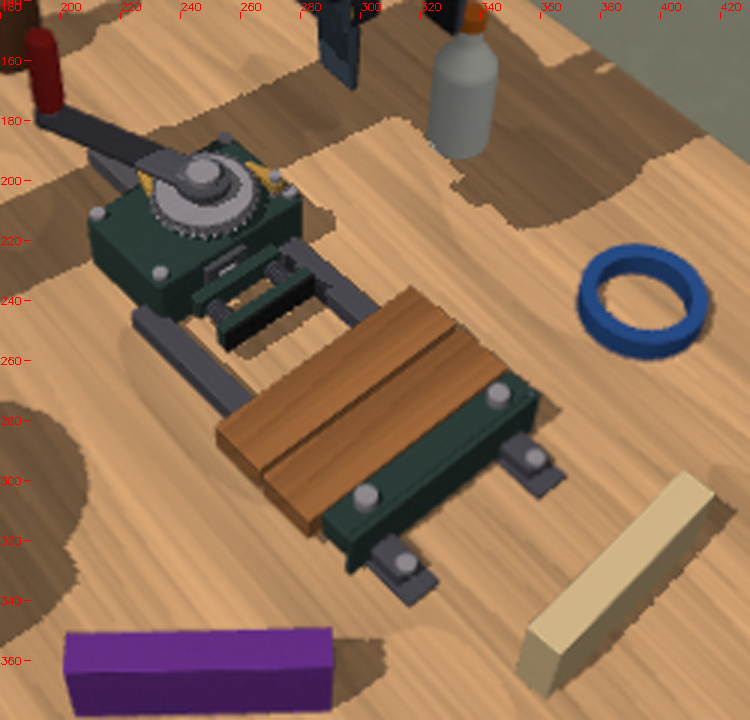

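Run:
```python
from h import *
s=load("scene",0);d=load("side",0);w=load("wrist",0)
S=lambda u,v:(130+u/3,170+v/3); D=lambda u,v:(180+u/3,140+v/3)
b=np.array([D(684,471),D(715,493),D(563,655),D(528,629)])
P=plane(d,b,.07);print("block side\n",P.round(4),P.mean(0).round(4))
b=np.array([S(67,416),S(270,499),S(249,533),S(46,444)])
Q=plane(s,b,.07);print("block scene\n",Q.round(4),Q.mean(0).round(4))
for X in(P,Q):
  r=cv2.minAreaRect((X[:,:2]*1000).astype(np.float32));print(r)
print("hub",triang(s,S(447,62),d,D(203,170)))
print("hub wrist@.107",plane(w,[(140,121)],.107),"@.097",plane(w,[(140,121)],.097))
t=plane(d,[D(510,372),D(540,397),D(348,545),D(322,515)],.048);print("stop side\n",t.round(4))
t=plane(s,[S(160,268),S(143,290),S(342,385),S(363,360)],.048);print("stop scene\n",t.round(4))
# rail ends near -y: top
print("rail ends side",plane(d,[D(565,475),D(540,497),D(437,580),D(410,605)],.02).round(4))
print("rail ends scene",plane(s,[S(128,373),S(155,390),S(268,440),S(300,457)],.02).round(4))
print("grip top side",)
# stop pin heads
print("pins side .058",plane(d,[D(498,393),D(365,495)],.058).round(4));print("pins scene",plane(s,[S(320,347),S(178,284)],.058).round(4))
# head corner bolts
print("corner bolts wrist",plane(w,[(73,80),(208,68),(217,157),(89,165)],.064).round(4))
print("jaw face wrist",plane(w,[(118,212),(200,218),(118,222),(200,210)],.046).round(4))
```

```text
block side
 [[ 0.6153 -0.3416  0.07  ]
 [ 0.6191 -0.3671  0.07  ]
 [ 0.4527 -0.3877  0.07  ]
 [ 0.4476 -0.3609  0.07  ]] [ 0.5337 -0.3643  0.07  ]
block scene
 [[ 0.4521 -0.3564  0.07  ]
 [ 0.6178 -0.3354  0.07  ]
 [ 0.6212 -0.364   0.07  ]
 [ 0.4552 -0.3821  0.07  ]] [ 0.5366 -0.3595  0.07  ]
((533.340576171875, -363.9647521972656), (169.35279846191406, 27.24608039855957), 7.07235050201416)
((536.516845703125, -359.4366760253906), (167.05618286132812, 28.7382869720459), 6.708308219909668)
hub (array([0.5058008 , 0.07775598, 0.09659017]), np.float64(0.005731996351151243))
hub wrist@.107 [[0.50837955 0.07758563 0.107     ]] @.097 [[0.50418231 0.07759211 0.097     ]]
stop side
 [[ 0.5908 -0.1951  0.048 ]
 [ 0.5927 -0.2252  0.048 ]
 [ 0.4037 -0.234   0.048 ]
 [ 0.4042 -0.205   0.048 ]]
stop scene
 [[ 0.4073 -0.2008  0.048 ]
 [ 0.4101 -0.2255  0.048 ]
 [ 0.5967 -0.2188  0.048 ]
 [ 0.5974 -0.1915  0.048 ]]
rail ends side [[ 0.5756 -0.2746  0.02  ]
 [ 0.5483 -0.2768  0.02  ]
 [ 0.4458 -0.2811  0.02  ]
 [ 0.4187 -0.2841  0.02  ]]
rail ends scene [[ 0.4352 -0.2803  0.02  ]
 [ 0.4634 -0.2819  0.02  ]
 [ 0.5648 -0.2732  0.02  ]
 [ 0.594  -0.2728  0.02  ]]
grip top side
pins side .058 [[ 0.5649 -0.2082  0.058 ]
 [ 0.4336 -0.2151  0.058 ]]
pins scene [[ 0.5672 -0.2043  0.058 ]
 [ 0.4363 -0.212   0.058 ]]
corner bolts wrist [[0.4278 0.1173 0.064 ]
 [0.5591 0.1248 0.064 ]
 [0.5639 0.0423 0.064 ]
 [0.4326 0.0354 0.064 ]]
jaw face wrist [[ 0.4472 -0.0192  0.046 ]
 [ 0.5385 -0.026   0.046 ]
 [ 0.4455 -0.0308  0.046 ]
 [ 0.5391 -0.0169  0.046 ]]
```

Run:
```python
from h import *
crop(load("wrist",0),40,0,260,260,3,"pics/w1.png")
crop(load("side",0),340,285,440,385,6,"pics/b1.png")
```

```text
(no output)
```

View pics/w1.png

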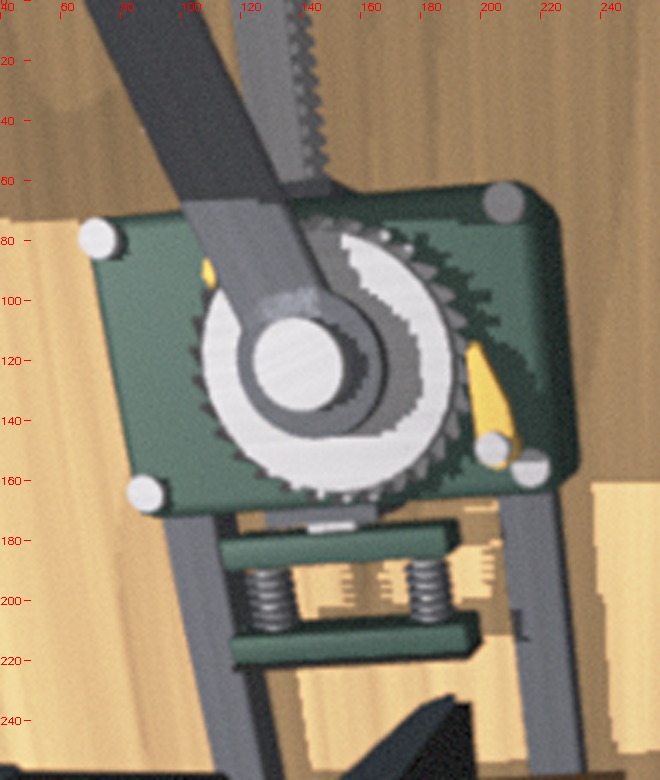

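View pics/b1.png

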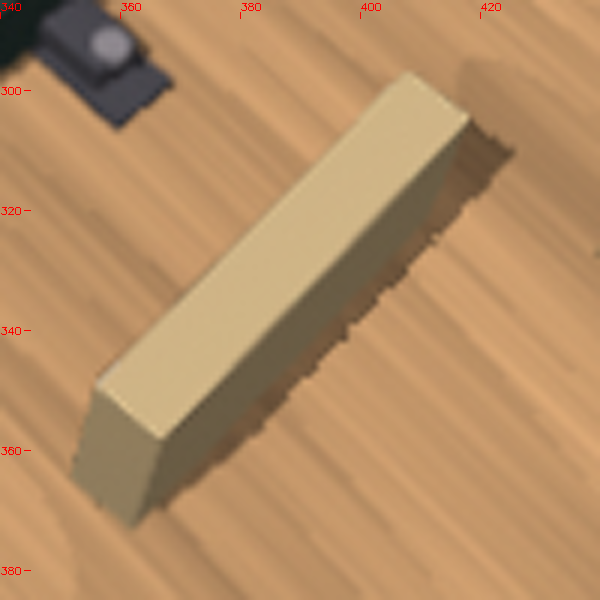

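Run:
```python
from h import *
s=load("scene",0);d=load("side",0);w=load("wrist",0)
S=lambda u,v:(130+u/3,170+v/3); D=lambda u,v:(180+u/3,140+v/3)
def C(P,yaw=.053,o=np.array([.4926,-.0663])):
    R=np.array([[np.cos(yaw),np.sin(yaw)],[-np.sin(yaw),np.cos(yaw)]]);return (R@(np.array(P)[:,:2]-o).T).T.round(4)
print("b2 +y edge",C(plane(s,[S(230,183),S(430,265)],.047)),C(plane(d,[D(412,288),D(218,427)],.047)))
print("joint: ",C(plane(s,[S(195,222),S(400,305)],.047)),C(plane(d,[D(458,325),D(265,468)],.047)))
print("b1 -y",C(plane(s,[S(160,268),S(363,360)],.047)),C(plane(d,[D(508,371),D(318,520)],.047)))
print("b corners world",plane(d,[D(412,288),D(218,427)],.047).round(4))
print("pins",C(plane(s,[S(320,347),S(178,284)],.058)),C(plane(d,[D(498,393),D(365,495)],.058)))
g=plane(d,[D(41,32)],.174);print("grip top",g,C(g));g=plane(d,[D(50,108)],.099);print("grip bot",g,C(g))
g=plane(d,[(182,153)],.0);print("mallet foot~",g, plane(d,[(174,100)],.204))
print("glue",plane(d,[(337,146)],.15),plane(s,[(366,223)],.15))
```

```text
b2 +y edge [[-0.0959 -0.0251]
 [ 0.0971 -0.0238]] [[ 0.0923 -0.0274]
 [-0.104  -0.0302]]
joint:  [[-0.0966 -0.0753]
 [ 0.0961 -0.0706]] [[ 0.0937 -0.0767]
 [-0.1005 -0.0787]]
b1 -y [[-0.0929 -0.1292]
 [ 0.0976 -0.13  ]] [[ 0.0914 -0.1318]
 [-0.0999 -0.1345]]
b corners world [[ 0.5862 -0.0888  0.047 ]
 [ 0.3903 -0.102   0.047 ]]
pins [[ 0.0672 -0.1417]
 [-0.0639 -0.1425]] [[ 0.0647 -0.1455]
 [-0.0668 -0.1455]]
grip top [[0.44961734 0.21265841 0.174     ]] [[-0.0281  0.2808]]
grip bot [[0.44429474 0.20638796 0.099     ]] [[-0.0338  0.2749]]
mallet foot~ [[5.06005310e-01 4.11366110e-01 1.11022302e-16]] [[0.49680712 0.38298591 0.204     ]]
glue [[0.75212472 0.03898457 0.15      ]] [[0.76362795 0.04242976 0.15      ]]
```

```bash
cat > plan.py <<'E'
import sys,numpy as np
from station import status
from scipy.spatial.transform import Rotation as R
def plan(target,yang,step=45,n=None):
    """yang: wanted world angle of tool y (mod pi)"""
    o=status.get_obs();p=o["tcp_pos"].copy();M=R.from_quat(o["ee_rot"]).as_matrix()
    a=np.arctan2(M[1,1],M[0,1]);roll=-(yang-a);roll=(roll+np.pi/2)%np.pi-np.pi/2
    d=np.array(target)-p;n=n or max(int(np.ceil(np.linalg.norm(d)*1000/step)),int(np.ceil(abs(roll)/.145)),1)
    print("at",p.round(4),"yang",round(a,3),"tilt",M[:,2].round(3),"F",o["force"].round(1),"w",round(o["width"],3),"t",round(o["clock"],2),"n",n,"roll",round(roll,3))
    for i in range(n):
        Mi=M@R.from_euler("z",roll*i/n).as_matrix()
        print((Mi.T@(d*1000/n)).round(0),round(roll/n,3))
if __name__=="__main__":
    v=[float(x) for x in sys.argv[1:5]];plan(v[:3],v[3],n=int(sys.argv[5]) if len(sys.argv)>5 else None)
E
python3 plan.py .535 -.362 .20 1.69
```

```text
at [0.6249 0.     0.2137] yang -0.0 tilt [-0.  0. -1.] F [-0.5 -0.5  0.7] w 1.003 t 0.3 n 11 roll 1.452
[-33.  -8.   1.] 0.132
[-34.  -4.   1.] 0.132
[-34.   1.   1.] 0.132
[-34.   5.   1.] 0.132
[-33.  10.   1.] 0.132
[-31.  14.   1.] 0.132
[-29.  18.   1.] 0.132
[-26.  21.   1.] 0.132
[-23.  25.   1.] 0.132
[-20.  27.   1.] 0.132
[-16.  30.   1.] 0.132
```

Emit:
move_arm(
  increments=[
    {"jaw": 1,"xyz": [-33,-8,1],"roll": 0.13},
    {"jaw": 1,"xyz": [-34,-4,1],"roll": 0.13},
    {"jaw": 1,"xyz": [-34,1,1],"roll": 0.13},
    {"jaw": 1,"xyz": [-34,5,1],"roll": 0.13},
    {"jaw": 1,"xyz": [-33,10,1],"roll": 0.13},
  ],
)

```text
clock: 0.8
tcp_pos: [0.5834, -0.1671, 0.2083]
ee_rot: [0.899, 0.437, 0.0, -0.0]
force: [0.7, -0.5, -0.6]
width: 0.995
```

Emit:
move_arm(
  increments=[
    {"jaw": 1,"xyz": [-31,14,1],"roll": 0.13},
    {"jaw": 1,"xyz": [-29,18,1],"roll": 0.13},
    {"jaw": 1,"xyz": [-26,21,1],"roll": 0.13},
    {"jaw": 1,"xyz": [-23,25,1],"roll": 0.13},
    {"jaw": 1,"xyz": [-20,27,1],"roll": 0.13},
  ],
)

```text
clock: 1.3
tcp_pos: [0.5386, -0.3377, 0.2029]
ee_rot: [0.994, 0.114, 0.0, -0.0]
force: [0.4, 0.0, -0.1]
width: 0.999
```

```bash
python3 plan.py .535 -.362 .20 1.69
python3 - <<'E'
from h import *
w=save("wrist",1);cv2.imwrite("pics/w2.png",w["color"][:,:,::-1])
E
```

```text
at [ 0.5386 -0.3377  0.2029] yang -1.343 tilt [ 0.     0.001 -1.   ] F [ 0.4  0.  -0.1] w 0.999 t 1.3 n 1 roll 0.108
[-9. 23.  3.] 0.108
```

View pics/w2.png

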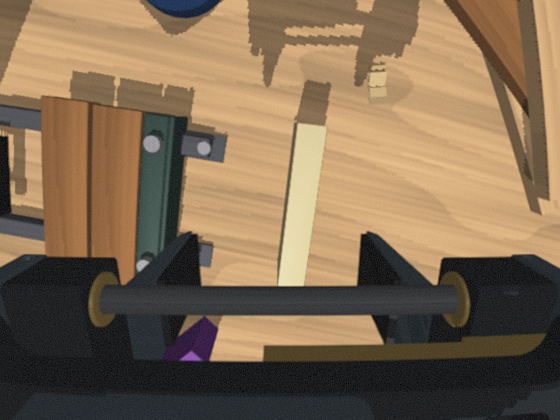

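Run:
```python
from h import *
w=load("wrist",1)
P=plane(w,[(297,123),(326,125),(279,285),(305,285)],.07);print(P.round(4))
for a,b in((0,2),(1,3)):
    v=P[a]-P[b];print(np.arctan2(v[1],v[0]))
m=(P[0]+P[1])/2;u=P[0]-P[2]+P[1]-P[3];u/=np.linalg.norm(u);print("centre",m-.085*u)
print("b2+y, joint, b1-y",plane(w,[(42,110),(92,110),(143,118)],.047).round(4),"stop top +y",plane(w,[(143,125)],.048),"pin",plane(w,[(151,143),(143,265)],.058))
print("rail end",plane(w,[(227,135),(223,160),(213,242)],.02).round(4))
```

```text
[[ 0.615  -0.3367  0.07  ]
 [ 0.6194 -0.3629  0.07  ]
 [ 0.4522 -0.3577  0.07  ]
 [ 0.4583 -0.3842  0.07  ]]
0.12841054278183497
0.13176254203789498
centre [ 0.53290115 -0.36080372  0.07      ]
b2+y, joint, b1-y [[ 0.573  -0.085   0.047 ]
 [ 0.5835 -0.1371  0.047 ]
 [ 0.5865 -0.189   0.047 ]] stop top +y [[ 0.57992389 -0.19022554  0.048     ]] pin [[ 0.56570759 -0.20412036  0.058     ]
 [ 0.43505173 -0.21117532  0.058     ]]
rail end [[ 0.5864 -0.2695  0.02  ]
 [ 0.5591 -0.2703  0.02  ]
 [ 0.4626 -0.2761  0.02  ]]
```

```bash
python3 plan.py .534 -.361 .036 1.697 5
```

```text
at [ 0.5372 -0.3425  0.2027] yang -1.355 tilt [-0.    -0.001 -1.   ] F [-3.5 -6.4  0.1] w 0.998 t 1.35 n 5 roll 0.09
[-1.  3. 33.] 0.018
[-1.  3. 33.] 0.018
[-1.  3. 33.] 0.018
[-1.  4. 33.] 0.018
[-1.  4. 33.] 0.018
```

Emit:
move_arm(
  increments=[
    {"jaw": 1,"xyz": [-2,9,33],"roll": 0.05},
    {"jaw": 1,"xyz": [-2,9,33],"roll": 0.04},
    {"jaw": 1,"xyz": [0,0,33],"roll": 0},
    {"jaw": 1,"xyz": [0,0,33],"roll": 0},
    {"jaw": 1,"xyz": [0,0,25],"roll": 0},
  ],
)

```text
clock: 1.85
tcp_pos: [0.5386, -0.3669, 0.0447]
ee_rot: [0.998, 0.059, 0.004, 0.004]
force: [-0.1, 0.1, -1.0]
width: 1.001
```

```bash
python3 plan.py .534 -.361 .036 1.697 1
```

```text
at [ 0.5386 -0.3669  0.0447] yang -1.452 tilt [ 0.007 -0.007 -1.   ] F [-0.1  0.1 -1. ] w 1.001 t 1.85 n 1 roll -0.007
[-4. -6.  9.] -0.007
```

Emit:
move_arm(
  increments=[
    {"jaw": 1,"xyz": [-4,-6,8],"roll": -0.007},
    {"jaw": 1,"xyz": [0,0,0],"roll": 0},
    {"jaw": 0.2,"xyz": [0,0,0],"roll": 0},
    {"jaw": 0.2,"xyz": [0,0,0],"roll": 0},
    {"jaw": 0.2,"xyz": [0,0,0],"roll": 0},
  ],
  newtons=25,
)

```text
clock: 2.35
tcp_pos: [0.5334, -0.3602, 0.0366]
ee_rot: [0.998, 0.064, 0.003, 0.003]
force: [-0.5, 1.2, -0.4]
width: 0.771
```

Emit:
move_arm(
  increments=[
    {"jaw": 0.2,"xyz": [0,0,0],"roll": 0},
    {"jaw": 0.2,"xyz": [0,0,0],"roll": 0},
    {"jaw": 0.2,"xyz": [0,0,0],"roll": 0},
    {"jaw": 0.2,"xyz": [0,0,0],"roll": 0},
    {"jaw": 0.2,"xyz": [0,0,0],"roll": 0},
  ],
)

```text
clock: 2.85
tcp_pos: [0.5346, -0.3611, 0.0389]
ee_rot: [0.998, 0.064, 0.004, 0.005]
force: [-0.2, -0.2, 0.0]
width: 0.329
```

```bash
python3 plan.py .534 -.361 .036 1.697 1
```

```text
at [ 0.5346 -0.3611  0.0389] yang -1.443 tilt [ 0.009 -0.009 -1.   ] F [-0.2 -0.2  0. ] w 0.329 t 2.85 n 1 roll 0.002
[-1. -0.  3.] 0.002
```

Emit:
move_arm(
  increments=[
    {"jaw": 0.2,"xyz": [0,0,0],"roll": 0},
    {"jaw": 0.2,"xyz": [0,0,0],"roll": 0},
    {"jaw": 0.2,"xyz": [0,0,-20],"roll": 0},
    {"jaw": 0.2,"xyz": [0,0,-45],"roll": 0},
    {"jaw": 0.2,"xyz": [0,0,-45],"roll": 0},
  ],
  newtons=30,
)

```text
clock: 3.35
tcp_pos: [0.5304, -0.3577, 0.145]
ee_rot: [0.998, 0.064, -0.0, 0.0]
force: [0.7, -0.8, -1.2]
width: 0.304
```

```bash
python3 plan.py .4923 -.0603 .145 1.624 9
```

```text
at [ 0.5304 -0.3577  0.145 ] yang -1.443 tilt [-0.001 -0.    -1.   ] F [ 0.7 -0.8 -1.2] w 0.304 t 3.35 n 9 roll 0.075
[  0. -33.  -0.] 0.008
[ -0. -33.  -0.] 0.008
[ -1. -33.  -0.] 0.008
[ -1. -33.  -0.] 0.008
[ -1. -33.  -0.] 0.008
[ -1. -33.  -0.] 0.008
[ -2. -33.  -0.] 0.008
[ -2. -33.  -0.] 0.008
[ -2. -33.  -0.] 0.008
```

Emit:
move_arm(
  increments=[
    {"jaw": 0.2,"xyz": [0,-30,0],"roll": 0.01},
    {"jaw": 0.2,"xyz": [0,-33,0],"roll": 0.01},
    {"jaw": 0.2,"xyz": [-1,-33,0],"roll": 0.01},
    {"jaw": 0.2,"xyz": [-1,-33,0],"roll": 0.01},
    {"jaw": 0.2,"xyz": [-1,-33,0],"roll": 0.01},
  ],
)

```text
clock: 3.85
tcp_pos: [0.5125, -0.1982, 0.1506]
ee_rot: [0.999, 0.036, 0.005, 0.005]
force: [1.2, -0.3, -1.6]
width: 0.302
```

Emit:
move_arm(
  increments=[
    {"jaw": 0.2,"xyz": [-1,-33,0],"roll": 0.01},
    {"jaw": 0.2,"xyz": [-2,-33,0],"roll": 0.01},
    {"jaw": 0.2,"xyz": [-2,-33,0],"roll": 0.0},
    {"jaw": 0.2,"xyz": [-2,-25,0],"roll": 0.0},
    {"jaw": 0.2,"xyz": [0,0,0],"roll": 0.0},
  ],
)

```text
clock: 4.35
tcp_pos: [0.4953, -0.0665, 0.149]
ee_rot: [1.0, 0.026, 0.004, 0.004]
force: [-0.6, -0.3, -1.1]
width: 0.307
```

```bash
python3 plan.py .4923 -.0603 .145 1.624
python3 - <<'E'
from h import *
for n in("wrist","side","scene"):
    w=save(n,2);cv2.imwrite(f"pics/{n}2.png",w["color"][:,:,::-1])
crop(load("side",2),180,140,430,340,3,"pics/d2.png")
E
```

```text
at [ 0.4953 -0.0665  0.149 ] yang -1.518 tilt [ 0.008 -0.008 -1.   ] F [-0.6 -0.3 -1.1] w 0.307 t 4.35 n 1 roll -0.001
[-3. -6.  4.] -0.001
```

View pics/wrist2.png

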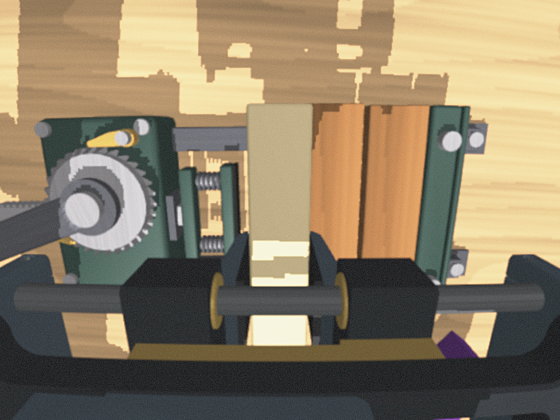

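View pics/d2.png

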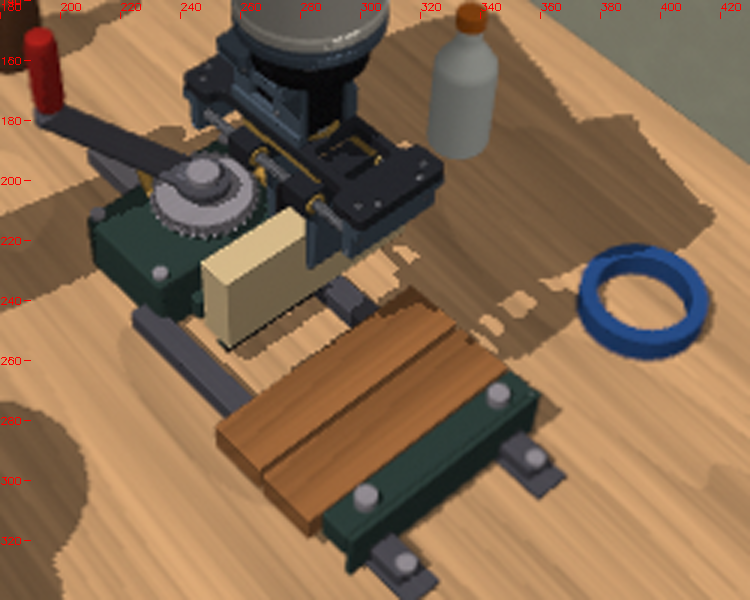

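Run:
```python
from h import *
w=load("wrist",2)
o=np.array([.4926,-.0663]);yaw=.053
def C(P): 
    R=np.array([[np.cos(yaw),np.sin(yaw)],[-np.sin(yaw),np.cos(yaw)]]);return (R@(np.array(P)[:,:2]-o).T).T.round(4)
P=plane(w,[(249,104),(312,104)],.149+.031);print("block +x end",P.round(4),C(P))
P=plane(w,[(239,165),(226,165)],.046);print("jaw +x corner",P.round(4),C(P))
P=plane(w,[(313,106)],.047);print("b2+y?",C(P))
print("hub",C(plane(w,[(82,209)],.105)))
print("pins",C(plane(w,[(451,141)],.058)))
crop(w,20,90,320,290,2,"pics/w3.png")
```

```text
block +x end [[ 0.5778 -0.0493  0.18  ]
 [ 0.5792 -0.0754  0.18  ]] [[ 0.086   0.0125]
 [ 0.086  -0.0136]]
jaw +x corner [[ 0.5345 -0.0314  0.046 ]
 [ 0.534  -0.0204  0.046 ]] [[0.0437 0.0326]
 [0.0438 0.0436]]
b2+y? [[ 0.0916 -0.0287]]
hub [[0.0213 0.1377]]
pins [[ 0.0652 -0.141 ]]
```

View pics/w3.png

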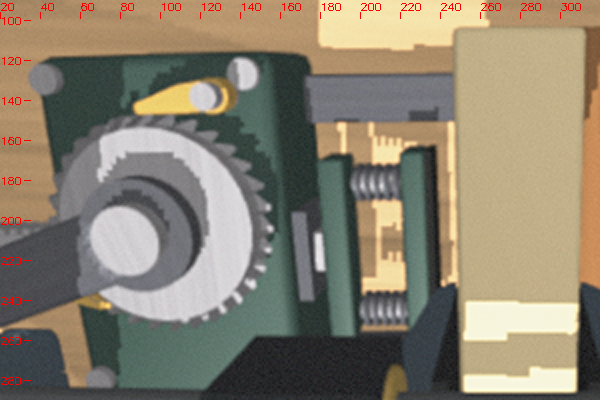

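```bash
python3 plan.py .4935 -.0615 .075 1.624 3
```

```text
at [ 0.4964 -0.0695  0.1491] yang -1.52 tilt [ 0.009 -0.009 -1.   ] F [-0.5 -0.7 -1. ] w 0.306 t 4.5 n 3 roll -0.003
[-1. -3. 25.] -0.001
[-1. -3. 25.] -0.001
[-1. -3. 25.] -0.001
```

Emit:
move_arm(
  increments=[
    {"jaw": 0.2,"xyz": [-1,-3,20],"roll": 0},
    {"jaw": 0.2,"xyz": [-1,-3,20],"roll": 0},
    {"jaw": 0.2,"xyz": [-1,-2,20],"roll": 0},
    {"jaw": 0.2,"xyz": [0,0,10],"roll": 0},
    {"jaw": 0.2,"xyz": [0,0,0],"roll": 0},
  ],
)

```text
clock: 5.0
tcp_pos: [0.4965, -0.0676, 0.0774]
ee_rot: [1.0, 0.023, 0.006, 0.006]
force: [0.9, -0.9, -0.7]
width: 0.306
```

```bash
python3 plan.py .4935 -.0615 .062 1.624 1
python3 - <<'E'
from h import *
w=save("wrist",3);cv2.imwrite("pics/wrist3.png",w["color"][:,:,::-1])
o=status.get_obs();print(o["tcp_pos"],o["force"],o["dq"].round(3))
E
python3 plan.py .4935 -.0615 .062 1.624 1
```

```text
at [ 0.4965 -0.0676  0.0774] yang -1.526 tilt [ 0.013 -0.011 -1.   ] F [ 0.9 -0.9 -0.7] w 0.306 t 5.0 n 1 roll -0.008
[-3. -6. 15.] -0.008
[ 0.49672553 -0.06761955  0.07802289] [-0.64136424 -0.45868615 -1.57415734] [ 0.008 -0.022 -0.01   0.002  0.014  0.001]
at [ 0.4967 -0.0676  0.078 ] yang -1.526 tilt [ 0.014 -0.011 -1.   ] F [-0.6 -0.5 -1.6] w 0.305 t 5.05 n 1 roll -0.008
[-3. -6. 16.] -0.008
```

View pics/wrist3.png

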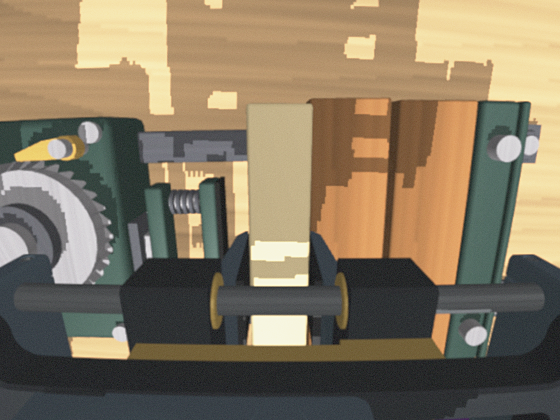

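```bash
cat >> h.py <<'E'
def C(P,o=np.array([.4926,-.0663]),yaw=.053):
    R=np.array([[np.cos(yaw),np.sin(yaw)],[-np.sin(yaw),np.cos(yaw)]]);return (R@(np.array(P)[:,:2]-o).T).T.round(4)
E
python3 - <<'E'
from h import *
w=load("wrist",3)
print("block",C(plane(w,[(249,104),(312,104)],.109)));print("jaw",C(plane(w,[(222,180),(224,200)],.046)))
print("b2",C(plane(w,[(308,98)],.047)),"pin",C(plane(w,[(507,149),(473,333)],.058)),"b bolt",C(plane(w,[(90,132)],.064)))
E
```

```text
block [[ 0.087   0.0109]
 [ 0.0868 -0.0153]]
jaw [[0.0448 0.0341]
 [0.0318 0.0334]]
b2 [[ 0.0939 -0.0197]] pin [[ 0.0649 -0.1407]
 [-0.0643 -0.1397]] b bolt [[0.0764 0.105 ]]
```

Emit:
move_arm(
  increments=[
    {"jaw": 0.2,"xyz": [-2,-6,0],"roll": -0.008},
    {"jaw": 0.2,"xyz": [-1,-4,4],"roll": 0},
    {"jaw": 0.2,"xyz": [0,0,5],"roll": 0},
    {"jaw": 0.2,"xyz": [0,0,4],"roll": 0},
    {"jaw": 0.2,"xyz": [0,0,2],"roll": 0},
  ],
)

```text
clock: 5.55
tcp_pos: [0.495, -0.058, 0.0643]
ee_rot: [1.0, 0.027, 0.009, 0.006]
force: [-0.2, -0.1, -0.4]
width: 0.306
```

```bash
python3 plan.py .4935 -.0605 .060 1.624 1
```

```text
at [ 0.495  -0.058   0.0643] yang -1.517 tilt [ 0.018 -0.012 -1.   ] F [-0.2 -0.1 -0.4] w 0.306 t 5.55 n 1 roll 0.0
[-2.  2.  4.] 0.0
```

Emit:
move_arm(
  increments=[
    {"jaw": 0.2,"xyz": [0,1,3],"roll": 0},
    {"jaw": 0.2,"xyz": [0,0,2],"roll": 0},
    {"jaw": 0.2,"xyz": [0,0,2],"roll": 0},
    {"jaw": 0.2,"xyz": [0,0,2],"roll": 0},
    {"jaw": 0.2,"xyz": [0,0,0],"roll": 0},
  ],
)

```text
clock: 6.05
tcp_pos: [0.4965, -0.0592, 0.0574]
ee_rot: [1.0, 0.026, 0.011, 0.006]
force: [-0.5, -0.2, -1.2]
width: 0.308
```

Emit:
move_arm(
  increments=[
    {"jaw": 0.2,"xyz": [0,0,2],"roll": 0},
    {"jaw": 0.2,"xyz": [0,0,1],"roll": 0},
    {"jaw": 0.2,"xyz": [0,0,0],"roll": 0},
    {"jaw": 0.2,"xyz": [0,0,0],"roll": 0},
    {"jaw": 0.2,"xyz": [0,0,0],"roll": 0},
  ],
)

```text
clock: 6.55
tcp_pos: [0.4971, -0.0595, 0.0565]
ee_rot: [1.0, 0.026, 0.012, 0.007]
force: [1.6, 1.7, 1.1]
width: 0.306
```

Run:
```python
from h import *
print(status.get_obs()["force"],status.get_obs()["tcp_pos"])
crop(save("side",4),210,190,330,310,5,"pics/d4.png")
crop(save("scene",4),180,160,320,300,4,"pics/s4.png")
w=save("wrist",4)
cv2.imwrite("pics/wrist4.png",w["color"][:,:,::-1])
```

```text
[1.61663751 1.66012364 1.07754203] [ 0.49707538 -0.05946035  0.05645497]
```

View pics/d4.png

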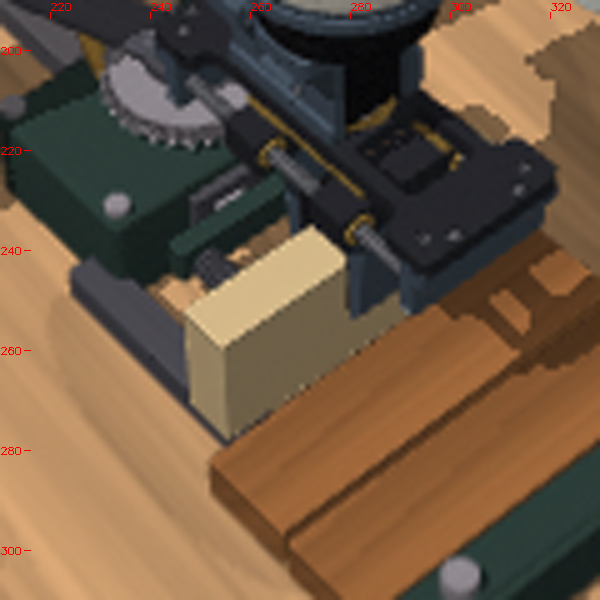

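View pics/wrist4.png

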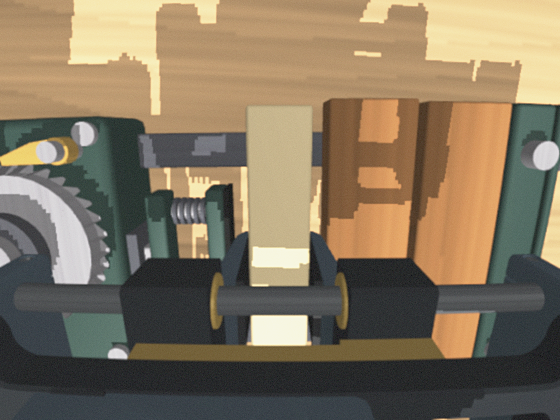

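Run:
```python
from h import *
w=load("wrist",4)
print("block",C(plane(w,[(247,106),(313,106)],.090)));print("jaw",C(plane(w,[(231,186),(214,186)],.046)))
print("b2",C(plane(w,[(324,98)],.047)),"pin",C(plane(w,[(540,154)],.058)),"b bolt",C(plane(w,[(83,132)],.064)))
```

```text
block [[ 0.0868  0.0204]
 [ 0.0868 -0.0068]]
jaw [[0.0457 0.034 ]
 [0.0458 0.0437]]
b2 [[ 0.0938 -0.0177]] pin [[ 0.066  -0.1379]] b bolt [[0.0771 0.1058]]
```

Emit:
move_arm(
  increments=[
    {"jaw": 0.36,"xyz": [0,0,0],"roll": 0},
    {"jaw": 0.4,"xyz": [0,0,0],"roll": 0},
    {"jaw": 0.45,"xyz": [0,0,0],"roll": 0},
    {"jaw": 0.45,"xyz": [0,0,0],"roll": 0},
    {"jaw": 0.5,"xyz": [0,0,0],"roll": 0},
  ],
)

```text
clock: 7.2
tcp_pos: [0.4971, -0.0595, 0.0562]
ee_rot: [1.0, 0.026, 0.012, 0.007]
force: [0.5, -0.3, -1.1]
width: 0.489
```

Emit:
move_arm(
  increments=[
    {"jaw": 0.5,"xyz": [0,0,-8],"roll": 0},
    {"jaw": 0.6,"xyz": [0,0,-20],"roll": 0},
    {"jaw": 0.8,"xyz": [0,0,-45],"roll": 0},
    {"jaw": 1,"xyz": [0,0,-45],"roll": 0},
    {"jaw": 1,"xyz": [0,0,-45],"roll": 0},
  ],
)

```text
clock: 7.7
tcp_pos: [0.4897, -0.0567, 0.2214]
ee_rot: [1.0, 0.026, 0.006, 0.005]
force: [0.5, -0.4, -0.5]
width: 0.817
```

Run:
```python
from h import *
print(status.get_obs()["force"],status.get_obs()["tcp_pos"])
crop(save("side",5),180,140,330,290,4,"pics/d5.png")
w=save("wrist",5)
cv2.imwrite("pics/wrist5.png",w["color"][:,:,::-1])
```

```text
[ 0.54059874 -0.41292279 -0.49949506] [ 0.48972467 -0.05671641  0.22142763]
```

View pics/d5.png

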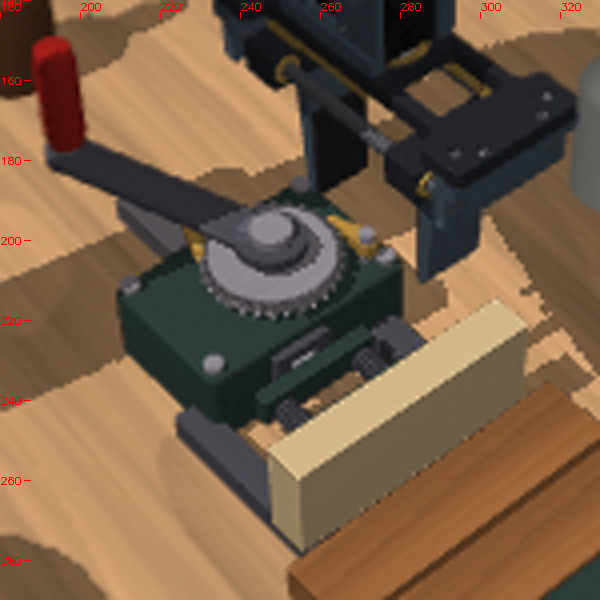

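View pics/wrist5.png

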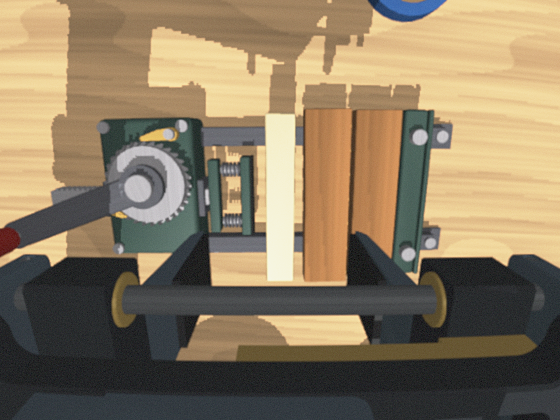

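```bash
python3 plan.py .446 .214 .225 .053
```

```text
at [ 0.493  -0.0574  0.2254] yang -1.519 tilt [ 0.023 -0.012 -1.   ] F [ 0.3 -0.2 -1.4] w 0.909 t 7.8 n 11 roll 1.57
[ -3. -25.  -0.] 0.143
[ -6. -24.  -0.] 0.143
[-10. -23.  -0.] 0.143
[-13. -21.  -0.] 0.143
[-16. -19.  -0.] 0.143
[-19. -17.  -0.] 0.143
[-21. -14.  -0.] 0.143
[-23. -11.  -0.] 0.143
[-24.  -8.  -0.] 0.143
[-25.  -4.  -0.] 0.143
[-25.  -1.  -0.] 0.143
```

```bash
sed -i 's|-np.pi/2$|-np.pi/2|; s|roll=(roll+np.pi/2)%np.pi-np.pi/2|roll=(roll+np.pi/2+off)%np.pi-np.pi/2-off|; s|def plan(target,yang,step=45,n=None)|def plan(target,yang,step=45,n=None,off=0.3)|' plan.py; python3 plan.py .446 .214 .225 .053 11
```

```text
at [ 0.493  -0.0574  0.2254] yang -1.519 tilt [ 0.023 -0.012 -1.   ] F [ 0.3 -0.2 -1.4] w 0.909 t 7.8 n 11 roll -1.572
[ -3. -25.  -0.] -0.143
[  1. -25.  -0.] -0.143
[  4. -25.  -0.] -0.143
[  8. -24.  -0.] -0.143
[ 11. -23.  -0.] -0.143
[ 14. -21.  -0.] -0.143
[ 17. -19.  -0.] -0.143
[ 19. -16.  -0.] -0.143
[ 21. -13.  -0.] -0.143
[ 23. -10.  -0.] -0.143
[24. -6. -0.] -0.143
```

Emit:
move_arm(
  increments=[
    {"jaw": 1,"xyz": [-3,-25,0],"roll": -0.145},
    {"jaw": 1,"xyz": [1,-25,0],"roll": -0.145},
    {"jaw": 1,"xyz": [4,-25,0],"roll": -0.145},
    {"jaw": 1,"xyz": [8,-24,0],"roll": -0.145},
    {"jaw": 1,"xyz": [11,-23,0],"roll": -0.145},
  ],
)

```text
clock: 8.3
tcp_pos: [0.4705, 0.0682, 0.2273]
ee_rot: [0.922, 0.387, 0.011, 0.012]
force: [0.6, 0.3, -0.4]
width: 1.001
```

Emit:
move_arm(
  increments=[
    {"jaw": 1,"xyz": [14,-21,0],"roll": -0.145},
    {"jaw": 1,"xyz": [17,-19,0],"roll": -0.145},
    {"jaw": 1,"xyz": [19,-16,0],"roll": -0.145},
    {"jaw": 1,"xyz": [21,-13,0],"roll": -0.145},
    {"jaw": 1,"xyz": [23,-10,0],"roll": -0.145},
  ],
)

```text
clock: 8.8
tcp_pos: [0.44, 0.1953, 0.2264]
ee_rot: [0.716, 0.698, 0.006, 0.015]
force: [0.4, 0.2, -0.2]
width: 1.0
```

```bash
python3 plan.py .446 .214 .225 .053
python3 - <<'E'
from h import *
for n in("wrist","scene"):
    w=save(n,6);cv2.imwrite(f"pics/{n}6.png",w["color"][:,:,::-1])
crop(save("side",6),150,90,330,240,4,"pics/d6.png")
E
```

```text
at [0.44   0.1953 0.2264] yang -0.024 tilt [ 0.03  -0.014 -0.999] F [ 0.4  0.2 -0.2] w 1.0 t 8.8 n 1 roll -0.077
[19.  5.  1.] -0.077
```

View pics/wrist6.png

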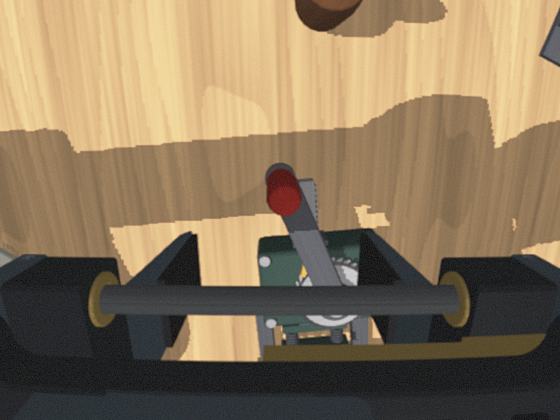

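View pics/d6.png

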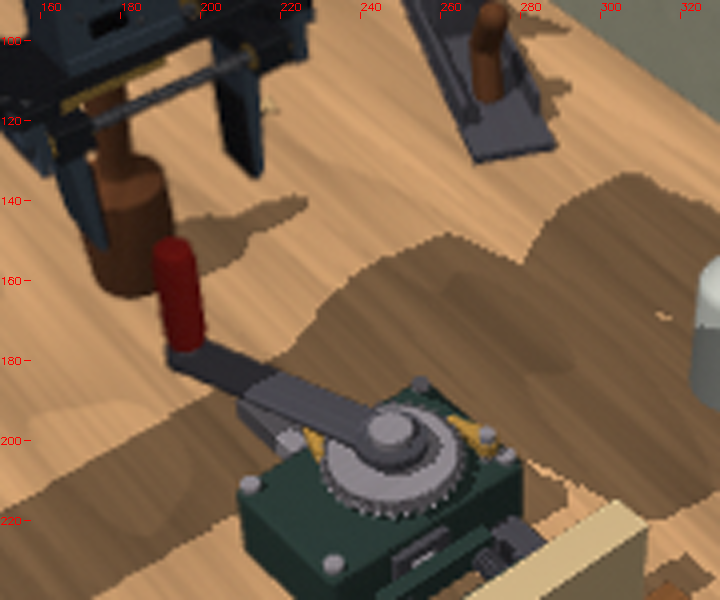

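View pics/scene6.png

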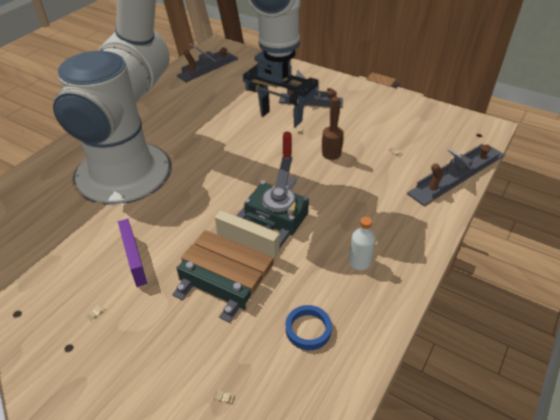

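Run:
```python
from h import *
w=load("wrist",6);s=load("scene",6);d=load("side",6)
for c in(w,s,d):
    hsv=cv2.cvtColor(c["color"],cv2.COLOR_RGB2HSV);m=cv2.inRange(hsv,(0,190,50),(6,255,255))|cv2.inRange(hsv,(174,190,50),(180,255,255))
    k,l,st,ce=cv2.connectedComponentsWithStats(m);print([(st[i].tolist(),ce[i].round(1).tolist()) for i in range(1,k) if st[i,4]>60])
print(triang(w,(284,198),d,(193.5,151)),triang(s,(287.5,133),d,(193.5,151)),triang(w,(284,198),s,(287.5,133)))
for P in([.446,.214,.174],[.446,.214,.099]): print([proj(c,P).round(1).tolist() for c in(w,s,d)])
print("mallet foot",plane(w,[(325,15)],0))
```

```text
[]
[]
[([188, 149, 13, 29, 272], [194.2, 162.7])]
(array([0.44833275, 0.21667567, 0.16995715]), np.float64(0.004811574563610532)) (array([0.44968582, 0.21497771, 0.17353484]), np.float64(0.003575139583763058)) (array([0.44696894, 0.2186929 , 0.17235003]), np.float64(0.0022647650460389775))
[[[284.3, 204.2]], [[285.9, 133.2]], [[192.1, 151.0]]]
[[[280.5, 183.1]], [[285.8, 155.1]], [[195.7, 174.0]]]
mallet foot [[ 5.02861951e-01  3.82828890e-01 -5.55111512e-17]]
```

```bash
python3 plan.py .448 .2165 .225 .053 3
```

```text
at [0.44   0.1953 0.2263] yang -0.029 tilt [ 0.03  -0.014 -0.999] F [ 0.5 -0.2  0. ] w 1.001 t 8.95 n 3 roll -0.082
[7. 2. 0.] -0.027
[7. 3. 0.] -0.027
[7. 3. 0.] -0.027
```

Emit:
move_arm(
  increments=[
    {"jaw": 1,"xyz": [11,4,0],"roll": -0.04},
    {"jaw": 1,"xyz": [11,4,10],"roll": -0.04},
    {"jaw": 1,"xyz": [0,0,30],"roll": 0},
    {"jaw": 1,"xyz": [0,0,30],"roll": 0},
    {"jaw": 1,"xyz": [0,0,20],"roll": 0},
  ],
)

```text
clock: 9.45
tcp_pos: [0.4556, 0.2178, 0.135]
ee_rot: [0.688, 0.726, 0.009, 0.017]
force: [-0.1, 0.3, 0.1]
width: 1.001
```

```bash
python3 plan.py .448 .2165 .137 .053 1
```

```text
at [0.4556 0.2178 0.135 ] yang 0.054 tilt [ 0.037 -0.011 -0.999] F [-0.1  0.3  0.1] w 1.001 t 9.45 n 1 roll 0.001
[-1. -8. -2.] 0.001
```

Emit:
move_arm(
  increments=[
    {"jaw": 1,"xyz": [-1,-7,0],"roll": 0},
    {"jaw": 0.6,"xyz": [0,0,0],"roll": 0},
    {"jaw": 0.25,"xyz": [0,0,0],"roll": 0},
    {"jaw": 0.2,"xyz": [0,0,0],"roll": 0},
    {"jaw": 0.2,"xyz": [0,0,0],"roll": 0},
  ],
  newtons=20,
)

```text
clock: 9.95
tcp_pos: [0.4484, 0.2163, 0.1339]
ee_rot: [0.687, 0.726, 0.008, 0.017]
force: [0.1, -1.2, -0.2]
width: 0.681
```

Emit:
move_arm(
  increments=[
    {"jaw": 0.2,"xyz": [0,0,0],"roll": 0},
    {"jaw": 0.2,"xyz": [0,0,0],"roll": 0},
    {"jaw": 0.2,"xyz": [0,0,0],"roll": 0},
    {"jaw": 0.2,"xyz": [0,0,0],"roll": 0},
    {"jaw": 0.2,"xyz": [0,0,0],"roll": 0},
  ],
)

```text
clock: 10.45
tcp_pos: [0.4489, 0.2166, 0.1352]
ee_rot: [0.687, 0.726, 0.009, 0.017]
force: [-0.5, 0.4, -0.5]
width: 0.294
```

```bash
python3 plan.py .448 .2165 .137 .053 1
```

```text
at [0.4489 0.2166 0.1352] yang 0.055 tilt [ 0.037 -0.011 -0.999] F [-0.5  0.4 -0.5] w 0.294 t 10.45 n 1 roll 0.002
[-0. -1. -2.] 0.002
```

```bash
cat > st.py <<'E'
import sys,numpy as np
from station import status
from scipy.spatial.transform import Rotation as R
H=np.array([.505,.0777]);YAW=.053;r=.150
def run(th2,n,gap=0):
    o=status.get_obs();p=o["tcp_pos"];M=R.from_quat(o["ee_rot"]).as_matrix();g=p-M[:,2]*.019
    d=g[:2]-H;th=np.arctan2(-d[0],d[1])-YAW+.6
    a=th-.6+YAW;tan=np.array([-np.cos(a),-np.sin(a)]);rad=np.array([-np.sin(a),np.cos(a)])
    print("th",round(th,3),"r",round(np.linalg.norm(d),4),"z",round(p[2],4),"Ftan",round(o["force"][:2]@tan,1),"Frad",round(o["force"][:2]@rad,1),"Fz",round(o["force"][2],1),"tilt",M[:2,2].round(3),"w",round(o["width"],3),"t",round(o["clock"],2),"q6",round(o["joint_pos"][5],2),"yang",round(np.arctan2(M[1,1],M[0,1]),3))
    if n==0: return
    cur=np.array([*g[:2],p[2]])
    for i in range(1,n+1):
        t=th+(th2-th)*i/n-.6+YAW
        nx=np.array([H[0]-r*np.sin(t),H[1]+r*np.cos(t),.137])
        print((M.T@((nx-cur)*1000)).round(1).tolist(),end=" ");cur=nx
    print()
if __name__=="__main__": run(float(sys.argv[1]),int(sys.argv[2]))
E
python3 st.py 1.19 3; python3 st.py 1.19 1
```

```text
th 0.935 r 0.1503 z 0.1352 Ftan 0.3 Frad 0.6 Fz -0.5 tilt [ 0.037 -0.011] w 0.294 t 10.45 q6 0.31 yang 0.055
[-5.0, -11.7, -2.2] [-5.7, -11.4, -0.3] [-6.6, -10.9, -0.3] 
th 0.935 r 0.1503 z 0.1352 Ftan 0.3 Frad 0.6 Fz -0.5 tilt [ 0.037 -0.011] w 0.294 t 10.45 q6 0.31 yang 0.055
[-17.3, -34.1, -2.8]
```

Emit:
move_arm(
  increments=[
    {"jaw": 0.2,"xyz": [-5,-12,-1],"roll": 0},
    {"jaw": 0.2,"xyz": [-6,-12,0],"roll": 0},
    {"jaw": 0.2,"xyz": [-7,-11,0],"roll": 0},
    {"jaw": 0.2,"xyz": [0,0,0],"roll": 0},
    {"jaw": 0.2,"xyz": [0,0,0],"roll": 0},
  ],
)

```text
clock: 10.95
tcp_pos: [0.4139, 0.1972, 0.1352]
ee_rot: [0.688, 0.726, 0.01, 0.017]
force: [0.6, -1.9, -4.4]
width: 0.3
```

```bash
python3 st.py 0.02 10
```

```text
th 1.202 r 0.1508 z 0.1352 Ftan 0.7 Frad -1.9 Fz -4.4 tilt [ 0.038 -0.009] w 0.3 t 10.95 q6 0.29 yang 0.054
[8.4, 15.7, -1.3] [7.3, 16.1, 0.5] [5.3, 16.9, 0.6] [3.3, 17.4, 0.6] [1.2, 17.7, 0.6] [-0.9, 17.7, 0.7] [-2.9, 17.5, 0.7] [-5.0, 17.0, 0.7] [-7.0, 16.3, 0.7] [-8.8, 15.3, 0.7]
```

Emit:
move_arm(
  increments=[
    {"jaw": 0.2,"xyz": [8,16,0],"roll": 0},
    {"jaw": 0.2,"xyz": [7,16,0],"roll": 0},
    {"jaw": 0.2,"xyz": [5,17,0],"roll": 0},
    {"jaw": 0.2,"xyz": [3,17,0],"roll": 0},
    {"jaw": 0.2,"xyz": [1,18,0],"roll": 0},
  ],
)

```text
clock: 11.45
tcp_pos: [0.492, 0.2266, 0.1352]
ee_rot: [0.688, 0.726, 0.005, 0.013]
force: [-1.4, 0.4, -3.6]
width: 0.289
```

```bash
python3 st.py 0.02 5
```

```text
th 0.637 r 0.1497 z 0.1352 Ftan 1.3 Frad 0.5 Fz -3.6 tilt [ 0.025 -0.01 ] w 0.289 t 11.45 q6 0.29 yang 0.054
[-0.2, 18.5, -1.4] [-2.7, 18.3, 0.5] [-5.0, 17.8, 0.5] [-7.1, 17.1, 0.5] [-9.2, 16.0, 0.5]
```

Emit:
move_arm(
  increments=[
    {"jaw": 0.2,"xyz": [0,19,0],"roll": 0},
    {"jaw": 0.2,"xyz": [-3,18,0],"roll": 0},
    {"jaw": 0.2,"xyz": [-5,18,0],"roll": 0},
    {"jaw": 0.2,"xyz": [-7,17,0],"roll": 0},
    {"jaw": 0.2,"xyz": [-9,15,0],"roll": 0},
  ],
)

```text
clock: 11.95
tcp_pos: [0.5799, 0.2063, 0.135]
ee_rot: [0.687, 0.727, 0.0, 0.01]
force: [-1.7, -0.3, 1.1]
width: 0.293
```

```bash
python3 st.py 1.19 10
```

```text
th 0.022 r 0.1489 z 0.135 Ftan 1.3 Frad -1.1 Fz 1.1 tilt [ 0.015 -0.014] w 0.293 t 11.95 q6 0.21 yang 0.056
[9.6, -14.5, -2.4] [6.9, -16.1, -0.3] [5.0, -16.8, -0.3] [3.0, -17.2, -0.3] [1.0, -17.5, -0.3] [-1.1, -17.5, -0.2] [-3.1, -17.2, -0.2] [-5.1, -16.7, -0.2] [-7.0, -16.0, -0.1] [-8.8, -15.1, -0.1]
```

Emit:
move_arm(
  increments=[
    {"jaw": 0.2,"xyz": [9,-15,-1],"roll": 0},
    {"jaw": 0.2,"xyz": [7,-16,0],"roll": 0},
    {"jaw": 0.2,"xyz": [5,-17,0],"roll": 0},
    {"jaw": 0.2,"xyz": [3,-17,0],"roll": 0},
    {"jaw": 0.2,"xyz": [1,-17,0],"roll": 0},
  ],
)

```text
clock: 12.45
tcp_pos: [0.4987, 0.2273, 0.1349]
ee_rot: [0.688, 0.726, 0.003, 0.013]
force: [2.3, -7.2, 3.0]
width: 0.294
```

```bash
python3 st.py 1.19 5
```

```text
th 0.592 r 0.15 z 0.1349 Ftan -2.0 Frad -7.3 Fz 3.0 tilt [ 0.024 -0.014] w 0.294 t 12.45 q6 0.29 yang 0.054
[-1.0, -17.9, -2.4] [-3.0, -17.7, -0.4] [-5.1, -17.2, -0.3] [-7.1, -16.4, -0.3] [-9.1, -15.5, -0.2]
```

Emit:
move_arm(
  increments=[
    {"jaw": 0.2,"xyz": [-1,-18,-1],"roll": 0},
    {"jaw": 0.2,"xyz": [-3,-18,0],"roll": 0},
    {"jaw": 0.2,"xyz": [-5,-17,0],"roll": 0},
    {"jaw": 0.2,"xyz": [-7,-16,0],"roll": 0},
    {"jaw": 0.2,"xyz": [-9,-15,0],"roll": 0},
  ],
)

```text
clock: 12.95
tcp_pos: [0.4124, 0.1967, 0.135]
ee_rot: [0.686, 0.728, 0.005, 0.017]
force: [8.5, -10.4, -2.8]
width: 0.299
```

```bash
python3 st.py 0.01 10
python3 - <<'E'
from h import *
crop(save("scene",7),170,160,310,310,4,"pics/s7.png")
E
```

```text
th 1.21 r 0.1514 z 0.135 Ftan -0.3 Frad -13.4 Fz -2.8 tilt [ 0.032 -0.017] w 0.299 t 12.95 q6 0.3 yang 0.06
[8.1, 16.3, -1.6] [7.4, 16.4, 0.4] [5.4, 17.2, 0.4] [3.3, 17.7, 0.5] [1.2, 17.9, 0.5] [-1.0, 18.0, 0.6] [-3.2, 17.7, 0.6] [-5.2, 17.2, 0.6] [-7.3, 16.4, 0.6] [-9.2, 15.5, 0.6]
```

View pics/s7.png

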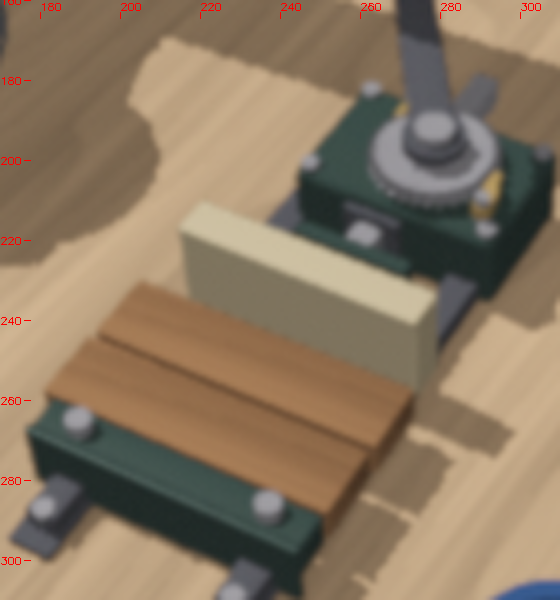

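```bash
sed -i 's/H=np.array(\[.505,.0777\])/H=np.array([.5040,.0775])/; s/;r=.150$/;r=.1495/' st.py; python3 st.py 0.01 10
```

```text
th 1.212 r 0.1508 z 0.1352 Ftan -8.2 Frad -14.2 Fz -14.1 tilt [ 0.033 -0.017] w 0.295 t 13.0 q6 0.3 yang 0.06
[8.2, 16.2, -1.4] [7.4, 16.4, 0.4] [5.4, 17.1, 0.4] [3.3, 17.6, 0.5] [1.2, 17.9, 0.6] [-1.0, 17.9, 0.6] [-3.1, 17.7, 0.6] [-5.2, 17.2, 0.7] [-7.3, 16.4, 0.7] [-9.2, 15.4, 0.7]
```

Emit:
move_arm(
  increments=[
    {"jaw": 0.2,"xyz": [7,16,0],"roll": 0},
    {"jaw": 0.2,"xyz": [7,16,0],"roll": 0},
    {"jaw": 0.2,"xyz": [5,17,0],"roll": 0},
    {"jaw": 0.2,"xyz": [3,18,0],"roll": 0},
    {"jaw": 0.2,"xyz": [1,18,0],"roll": 0},
  ],
)

```text
clock: 13.5
tcp_pos: [0.4845, 0.2255, 0.1352]
ee_rot: [0.685, 0.728, 0.0, 0.013]
force: [-1.3, 3.7, -1.3]
width: 0.296
```

```bash
python3 st.py 0.01 5
```

```text
th 0.68 r 0.1497 z 0.1352 Ftan 0.8 Frad 3.8 Fz -1.3 tilt [ 0.02  -0.018] w 0.296 t 13.5 q6 0.29 yang 0.061
[-0.1, 20.1, -1.4] [-2.6, 19.9, 0.4] [-5.2, 19.3, 0.5] [-7.7, 18.5, 0.5] [-10.1, 17.3, 0.5]
```

Emit:
move_arm(
  increments=[
    {"jaw": 0.2,"xyz": [0,20,0],"roll": 0},
    {"jaw": 0.2,"xyz": [-3,20,0],"roll": 0},
    {"jaw": 0.2,"xyz": [-5,19,0],"roll": 0},
    {"jaw": 0.2,"xyz": [-8,18,0],"roll": 0},
    {"jaw": 0.2,"xyz": [-9,15,0],"roll": 0},
  ],
)

```text
clock: 14.0
tcp_pos: [0.5731, 0.2095, 0.1352]
ee_rot: [0.683, 0.73, -0.003, 0.01]
force: [-3.8, 7.7, -3.7]
width: 0.292
```

```bash
python3 st.py 1.17 10
```

```text
th 0.067 r 0.1492 z 0.1352 Ftan 7.0 Frad 5.0 Fz -3.7 tilt [ 0.011 -0.018] w 0.292 t 14.0 q6 0.21 yang 0.066
[8.0, -14.4, -2.1] [6.1, -15.3, -0.3] [4.4, -15.9, -0.2] [2.6, -16.3, -0.2] [0.8, -16.5, -0.2] [-1.0, -16.5, -0.1] [-2.8, -16.2, -0.1] [-4.6, -15.8, -0.1] [-6.3, -15.2, -0.0] [-7.9, -14.5, 0.0]
```

Emit:
move_arm(
  increments=[
    {"jaw": 0.2,"xyz": [7,-14,-1],"roll": 0},
    {"jaw": 0.2,"xyz": [6,-15,0],"roll": 0},
    {"jaw": 0.2,"xyz": [4,-16,0],"roll": 0},
    {"jaw": 0.2,"xyz": [3,-16,0],"roll": 0},
    {"jaw": 0.2,"xyz": [0,-16,0],"roll": 0},
  ],
)

```text
clock: 14.5
tcp_pos: [0.4964, 0.2266, 0.1351]
ee_rot: [0.684, 0.73, 0.001, 0.012]
force: [1.7, 5.3, 0.9]
width: 0.296
```

```bash
python3 st.py 1.17 6
```

```text
th 0.6 r 0.1496 z 0.1351 Ftan -2.0 Frad 5.2 Fz 0.9 tilt [ 0.02  -0.015] w 0.296 t 14.5 q6 0.28 yang 0.065
[-0.6, -14.1, -2.1] [-1.9, -14.1, -0.2] [-3.2, -13.8, -0.2] [-4.5, -13.5, -0.2] [-5.7, -13.0, -0.1] [-6.9, -12.4, -0.1]
```

Emit:
move_arm(
  increments=[
    {"jaw": 0.2,"xyz": [0,-14,-1],"roll": 0},
    {"jaw": 0.2,"xyz": [-2,-14,0],"roll": 0},
    {"jaw": 0.2,"xyz": [-3,-14,0],"roll": 0},
    {"jaw": 0.2,"xyz": [-4,-13,0],"roll": 0},
    {"jaw": 0.2,"xyz": [-6,-13,0],"roll": 0},
  ],
)

```text
clock: 15.0
tcp_pos: [0.4248, 0.205, 0.1352]
ee_rot: [0.682, 0.731, 0.001, 0.016]
force: [8.1, -7.0, -3.8]
width: 0.29
```

```bash
python3 st.py 0.01 10;python3 - <<'E'
from h import *
crop(save("scene",8),170,160,310,310,4,"pics/s8.png")
crop(save("side",8),230,190,370,330,4,"pics/d8.png")
E
python3 st.py 0.01 10
```

```text
th 1.104 r 0.1506 z 0.1352 Ftan -3.2 Frad -10.2 Fz -3.8 tilt [ 0.023 -0.02 ] w 0.29 t 15.0 q6 0.29 yang 0.07
[5.8, 15.4, -1.6] [5.2, 15.5, 0.2] [3.5, 16.0, 0.3] [1.7, 16.3, 0.3] [-0.1, 16.3, 0.4] [-1.9, 16.2, 0.4] [-3.6, 15.9, 0.4] [-5.3, 15.4, 0.5] [-7.0, 14.8, 0.5] [-8.6, 13.9, 0.5] 
th 1.114 r 0.1506 z 0.1352 Ftan 0.5 Frad -9.3 Fz -3.8 tilt [ 0.022 -0.021] w 0.294 t 15.1 q6 0.29 yang 0.07
[6.1, 15.5, -1.7] [5.4, 15.6, 0.2] [3.6, 16.1, 0.2] [1.8, 16.4, 0.3] [0.0, 16.5, 0.3] [-1.8, 16.4, 0.4] [-3.6, 16.1, 0.4] [-5.3, 15.6, 0.4] [-7.0, 14.9, 0.5] [-8.6, 14.0, 0.5]
```

View pics/s8.png

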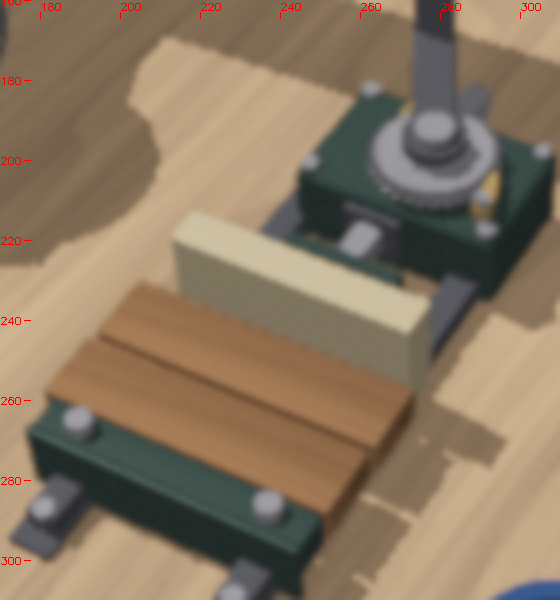

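View pics/d8.png

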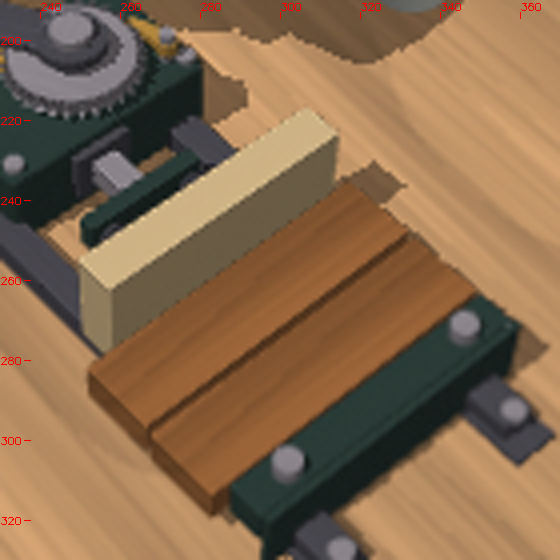

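Emit:
move_arm(
  increments=[
    {"jaw": 0.2,"xyz": [5,16,0],"roll": 0},
    {"jaw": 0.2,"xyz": [5,16,0],"roll": 0},
    {"jaw": 0.2,"xyz": [4,16,0],"roll": 0},
    {"jaw": 0.2,"xyz": [2,16,0],"roll": 0},
    {"jaw": 0.2,"xyz": [0,17,0],"roll": 0},
  ],
)

```text
clock: 15.6
tcp_pos: [0.495, 0.2264, 0.1352]
ee_rot: [0.681, 0.732, -0.005, 0.012]
force: [-1.2, 1.0, -2.1]
width: 0.293
```

```bash
python3 st.py 0.0 5
```

```text
th 0.609 r 0.1496 z 0.1352 Ftan 1.1 Frad 1.1 Fz -2.1 tilt [ 0.012 -0.023] w 0.293 t 15.6 q6 0.28 yang 0.072
[-1.4, 18.2, -1.6] [-3.5, 17.9, 0.3] [-5.6, 17.3, 0.3] [-7.7, 16.5, 0.3] [-9.6, 15.4, 0.4]
```

Emit:
move_arm(
  increments=[
    {"jaw": 0.2,"xyz": [-1,18,0],"roll": 0},
    {"jaw": 0.2,"xyz": [-3,18,0],"roll": 0},
    {"jaw": 0.2,"xyz": [-6,17,0],"roll": 0},
    {"jaw": 0.2,"xyz": [-8,16,0],"roll": 0},
    {"jaw": 0.2,"xyz": [-10,15,0],"roll": 0},
  ],
)

```text
clock: 16.1
tcp_pos: [0.5775, 0.2068, 0.1354]
ee_rot: [0.68, 0.733, -0.006, 0.01]
force: [2.6, 6.5, -6.2]
width: 0.293
```

```bash
python3 st.py 1.15 12
```

```text
th 0.032 r 0.1491 z 0.1354 Ftan 1.0 Frad 6.9 Fz -6.2 tilt [ 0.006 -0.023] w 0.293 t 16.1 q6 0.2 yang 0.075
[7.5, -11.7, -1.9] [6.1, -12.5, -0.2] [4.9, -13.0, -0.2] [3.6, -13.4, -0.1] [2.4, -13.7, -0.1] [1.1, -13.9, -0.1] [-0.2, -13.9, -0.1] [-1.5, -13.8, -0.0] [-2.8, -13.6, 0.0] [-4.0, -13.3, 0.0] [-5.3, -12.9, 0.1] [-6.4, -12.3, 0.1]
```

Emit:
move_arm(
  increments=[
    {"jaw": 0.2,"xyz": [7,-12,0],"roll": 0},
    {"jaw": 0.2,"xyz": [6,-12,0],"roll": 0},
    {"jaw": 0.2,"xyz": [5,-13,0],"roll": 0},
    {"jaw": 0.2,"xyz": [4,-13,0],"roll": 0},
    {"jaw": 0.2,"xyz": [2,-14,0],"roll": 0},
  ],
)

```text
clock: 16.6
tcp_pos: [0.5111, 0.2265, 0.1352]
ee_rot: [0.68, 0.733, -0.005, 0.012]
force: [3.0, -0.1, 1.7]
width: 0.293
```

```bash
python3 st.py 1.15 7
```

```text
th 0.501 r 0.1496 z 0.1352 Ftan -3.0 Frad 0.1 Fz 1.7 tilt [ 0.012 -0.023] w 0.293 t 16.6 q6 0.27 yang 0.075
[0.9, -13.8, -1.9] [-0.3, -13.9, -0.1] [-1.5, -13.8, -0.1] [-2.8, -13.6, -0.1] [-4.0, -13.3, -0.0] [-5.3, -12.8, -0.0] [-6.4, -12.3, 0.0]
```

Emit:
move_arm(
  increments=[
    {"jaw": 0.2,"xyz": [1,-14,-1],"roll": 0},
    {"jaw": 0.2,"xyz": [0,-14,0],"roll": 0},
    {"jaw": 0.2,"xyz": [-2,-14,0],"roll": 0},
    {"jaw": 0.2,"xyz": [-3,-13,0],"roll": 0},
    {"jaw": 0.2,"xyz": [-5,-12,0],"roll": 0},
  ],
)

```text
clock: 17.1
tcp_pos: [0.4368, 0.2111, 0.1352]
ee_rot: [0.679, 0.734, -0.006, 0.013]
force: [3.1, -1.6, -2.7]
width: 0.294
```

```bash
python3 st.py 1.15 2;python3 - <<'E'
from h import *
crop(save("scene",9),170,160,310,310,4,"pics/s9.png")
crop(save("side",9),230,190,370,330,4,"pics/d9.png")
E
python3 st.py 1.15 2
```

```text
th 1.013 r 0.1501 z 0.1352 Ftan -2.1 Frad -2.8 Fz -2.7 tilt [ 0.011 -0.028] w 0.294 t 17.1 q6 0.29 yang 0.079
[-4.8, -9.1, -1.7] [-4.8, -9.0, 0.1] 
th 1.022 r 0.1501 z 0.1352 Ftan 1.2 Frad -4.4 Fz -2.7 tilt [ 0.009 -0.028] w 0.294 t 17.2 q6 0.29 yang 0.079
[-4.6, -8.4, -1.7] [-4.5, -8.4, 0.1]
```

View pics/d9.png

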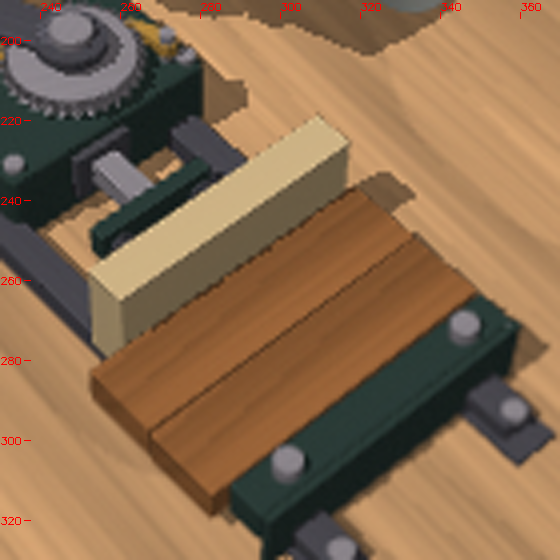

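Emit:
move_arm(
  increments=[
    {"jaw": 0.2,"xyz": [-4,-7,0],"roll": 0},
    {"jaw": 0.2,"xyz": [-3,-6,0],"roll": 0},
    {"jaw": 0.2,"xyz": [-3,-5,0],"roll": 0},
    {"jaw": 0.2,"xyz": [0,0,0],"roll": 0},
    {"jaw": 0.2,"xyz": [0,0,0],"roll": 0},
  ],
)

```text
clock: 17.7
tcp_pos: [0.4141, 0.1973, 0.1353]
ee_rot: [0.678, 0.735, -0.007, 0.014]
force: [5.5, -4.8, -3.0]
width: 0.294
```

```bash
python3 st.py 0 10
```

```text
th 1.19 r 0.1503 z 0.1353 Ftan -1.5 Frad -7.1 Fz -3.0 tilt [ 0.01 -0.03] w 0.294 t 17.7 q6 0.28 yang 0.081
[7.8, 16.0, -1.9] [6.7, 16.5, -0.1] [4.7, 17.2, -0.0] [2.6, 17.6, 0.1] [0.5, 17.8, 0.1] [-1.6, 17.7, 0.2] [-3.7, 17.4, 0.3] [-5.8, 16.8, 0.3] [-7.7, 16.0, 0.4] [-9.6, 15.0, 0.4]
```

Emit:
move_arm(
  increments=[
    {"jaw": 0.2,"xyz": [7,16,0],"roll": 0.005},
    {"jaw": 0.2,"xyz": [7,16,0],"roll": 0.005},
    {"jaw": 0.2,"xyz": [5,17,0],"roll": 0.005},
    {"jaw": 0.2,"xyz": [3,17,0],"roll": 0},
    {"jaw": 0.2,"xyz": [0,18,0],"roll": 0},
  ],
)

```text
clock: 18.2
tcp_pos: [0.4894, 0.2255, 0.1352]
ee_rot: [0.683, 0.73, -0.01, 0.011]
force: [-2.6, 11.5, 0.1]
width: 0.291
```

```bash
python3 st.py 0.0 5
```

```text
th 0.645 r 0.1492 z 0.1352 Ftan 1.5 Frad 11.7 Fz 0.1 tilt [ 0.002 -0.03 ] w 0.291 t 18.2 q6 0.29 yang 0.066
[-0.4, 19.3, -1.8] [-3.1, 19.0, 0.1] [-5.5, 18.5, 0.2] [-7.8, 17.6, 0.2] [-10.0, 16.5, 0.3]
```

Emit:
move_arm(
  increments=[
    {"jaw": 0.2,"xyz": [1,19,0],"roll": 0},
    {"jaw": 0.2,"xyz": [-3,19,0],"roll": 0},
    {"jaw": 0.2,"xyz": [-5,18,0],"roll": 0},
    {"jaw": 0.2,"xyz": [-7,18,0],"roll": 0},
    {"jaw": 0.2,"xyz": [-9,16,0],"roll": 0},
  ],
)

```text
clock: 18.7
tcp_pos: [0.5762, 0.2076, 0.1351]
ee_rot: [0.682, 0.731, -0.014, 0.009]
force: [0.4, 1.3, 1.6]
width: 0.289
```

```bash
python3 st.py 1.15 12
```

```text
th 0.042 r 0.1494 z 0.1351 Ftan 0.3 Frad 1.3 Fz 1.6 tilt [-0.007 -0.032] w 0.289 t 18.7 q6 0.21 yang 0.068
[7.0, -11.9, -2.0] [5.8, -12.5, -0.1] [4.6, -13.0, -0.0] [3.4, -13.4, 0.0] [2.2, -13.6, 0.1] [0.9, -13.8, 0.1] [-0.4, -13.8, 0.1] [-1.6, -13.7, 0.2] [-2.9, -13.5, 0.2] [-4.1, -13.2, 0.2] [-5.3, -12.7, 0.3] [-6.5, -12.2, 0.3]
```

Emit:
move_arm(
  increments=[
    {"jaw": 0.2,"xyz": [7,-12,0],"roll": 0},
    {"jaw": 0.2,"xyz": [5,-11,0],"roll": 0},
    {"jaw": 0.2,"xyz": [4,-11,0],"roll": 0},
    {"jaw": 0.2,"xyz": [3,-11,0],"roll": 0},
    {"jaw": 0.2,"xyz": [2,-10,0],"roll": 0},
  ],
)

```text
clock: 19.2
tcp_pos: [0.5182, 0.2259, 0.1352]
ee_rot: [0.683, 0.73, -0.012, 0.009]
force: [4.0, -1.1, -1.7]
width: 0.289
```

```bash
python3 st.py 1.15 8
```

```text
th 0.451 r 0.1496 z 0.1352 Ftan -4.0 Frad -0.7 Fz -1.7 tilt [-0.002 -0.03 ] w 0.289 t 19.2 q6 0.27 yang 0.067
[1.4, -13.0, -1.8] [0.4, -13.0, 0.0] [-0.7, -13.0, 0.1] [-1.9, -12.9, 0.1] [-3.0, -12.7, 0.1] [-4.1, -12.4, 0.2] [-5.1, -12.0, 0.2] [-6.2, -11.5, 0.2]
```

Load is rising (4 N). Continue.

Emit:
move_arm(
  increments=[
    {"jaw": 0.2,"xyz": [1,-8,0],"roll": 0},
    {"jaw": 0.2,"xyz": [1,-8,0],"roll": 0},
    {"jaw": 0.2,"xyz": [0,-8,0],"roll": 0},
    {"jaw": 0.2,"xyz": [-1,-8,0],"roll": 0},
    {"jaw": 0.2,"xyz": [-2,-8,0],"roll": 0},
  ],
)

```text
clock: 19.7
tcp_pos: [0.475, 0.2235, 0.1353]
ee_rot: [0.683, 0.73, -0.01, 0.009]
force: [5.3, 13.4, -10.4]
width: 0.289
```

```bash
python3 st.py 1.15 7;python3 - <<'E'
from h import *
crop(save("side",10),230,190,370,330,4,"pics/d10.png")
E
python3 st.py 1.15 2
```

```text
th 0.743 r 0.1493 z 0.1353 Ftan -7.8 Frad 12.1 Fz -10.4 tilt [-0.    -0.028] w 0.289 t 19.7 q6 0.29 yang 0.067
[-1.3, -8.6, -1.6] [-1.9, -8.5, 0.1] [-2.4, -8.4, 0.1] [-2.8, -8.2, 0.1] [-3.3, -8.0, 0.1] [-3.8, -7.8, 0.1] [-4.2, -7.6, 0.1] 
th 0.752 r 0.1494 z 0.1352 Ftan -3.4 Frad 12.1 Fz -4.4 tilt [-0.002 -0.028] w 0.291 t 19.75 q6 0.29 yang 0.067
[-6.9, -28.9, -1.5] [-12.5, -26.9, 0.4]
```

View pics/d10.png

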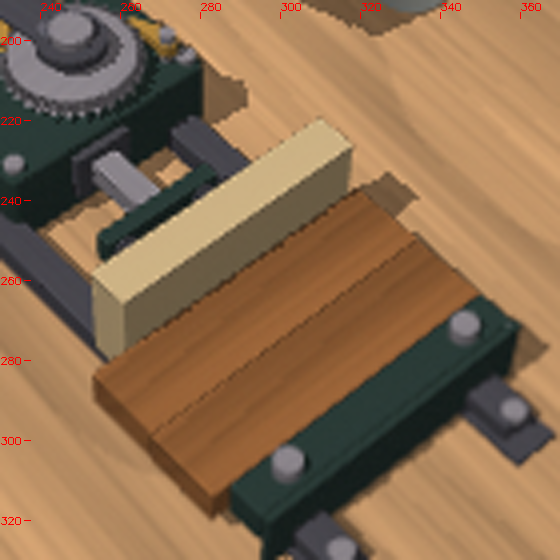

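Emit:
move_arm(
  increments=[
    {"jaw": 0.2,"xyz": [1,-6,0],"roll": 0},
    {"jaw": 0.2,"xyz": [0,-6,0],"roll": 0},
    {"jaw": 0.2,"xyz": [-1,-6,0],"roll": 0},
    {"jaw": 0.2,"xyz": [-2,-6,0],"roll": 0},
    {"jaw": 0.2,"xyz": [-2,-6,0],"roll": 0},
  ],
)

```text
clock: 20.25
tcp_pos: [0.4451, 0.2151, 0.1353]
ee_rot: [0.683, 0.73, -0.009, 0.012]
force: [10.0, 4.9, -11.7]
width: 0.293
```

```bash
python3 st.py 1.15 7
```

```text
th 0.951 r 0.1502 z 0.1353 Ftan -11.1 Frad 0.5 Fz -11.7 tilt [ 0.005 -0.03 ] w 0.293 t 20.25 q6 0.3 yang 0.067
[-2.2, -3.7, -1.6] [-1.6, -4.0, 0.0] [-1.7, -3.9, 0.0] [-1.8, -3.9, 0.0] [-1.9, -3.8, 0.0] [-2.0, -3.8, 0.1] [-2.1, -3.7, 0.1]
```

Emit:
move_arm(
  increments=[
    {"jaw": 0.2,"xyz": [-2,-4,0],"roll": 0},
    {"jaw": 0.2,"xyz": [-2,-4,1],"roll": 0},
    {"jaw": 0.2,"xyz": [-2,-4,0],"roll": 0},
    {"jaw": 0.2,"xyz": [-2,-4,0],"roll": 0},
    {"jaw": 0.2,"xyz": [-2,-4,0],"roll": 0},
  ],
)

```text
clock: 20.75
tcp_pos: [0.4277, 0.2065, 0.1352]
ee_rot: [0.683, 0.73, -0.004, 0.012]
force: [9.7, 5.0, -10.4]
width: 0.291
```

```bash
python3 st.py 1.15 7
```

```text
th 1.081 r 0.1504 z 0.1352 Ftan -10.9 Frad -0.7 Fz -10.4 tilt [ 0.013 -0.023] w 0.291 t 20.75 q6 0.3 yang 0.066
[-1.5, -0.9, -1.8] [-0.7, -1.3, 0.0] [-0.7, -1.3, 0.0] [-0.7, -1.3, 0.0] [-0.7, -1.3, 0.0] [-0.7, -1.3, 0.0] [-0.7, -1.3, 0.0]
```

Emit:
move_arm(
  increments=[
    {"jaw": 0.2,"xyz": [-2,-3,0],"roll": 0},
    {"jaw": 0.2,"xyz": [-2,-3,0],"roll": 0},
    {"jaw": 0.2,"xyz": [-2,-3,0],"roll": 0},
    {"jaw": 0.2,"xyz": [-1,-2,0],"roll": 0},
    {"jaw": 0.2,"xyz": [0,0,0],"roll": 0},
  ],
)

```text
clock: 21.25
tcp_pos: [0.419, 0.2011, 0.1352]
ee_rot: [0.684, 0.729, 0.001, 0.013]
force: [9.8, 4.0, -10.0]
width: 0.29
```

```bash
python3 st.py 0 12
```

```text
th 1.15 r 0.1504 z 0.1352 Ftan -10.3 Frad -2.3 Fz -10.0 tilt [ 0.02  -0.017] w 0.29 t 21.25 q6 0.29 yang 0.064
[5.9, 13.1, -1.6] [5.5, 13.2, 0.1] [4.2, 13.7, 0.2] [2.9, 14.0, 0.2] [1.5, 14.2, 0.2] [0.2, 14.3, 0.3] [-1.2, 14.3, 0.3] [-2.6, 14.1, 0.3] [-3.9, 13.8, 0.3] [-5.2, 13.3, 0.3] [-6.4, 12.8, 0.4] [-7.6, 12.1, 0.4]
```

Emit:
move_arm(
  increments=[
    {"jaw": 0.2,"xyz": [6,13,0],"roll": 0},
    {"jaw": 0.2,"xyz": [6,15,0],"roll": 0},
    {"jaw": 0.2,"xyz": [5,16,0],"roll": 0},
    {"jaw": 0.2,"xyz": [3,17,0],"roll": 0},
    {"jaw": 0.2,"xyz": [2,17,0],"roll": 0},
  ],
)

```text
clock: 21.75
tcp_pos: [0.4893, 0.2265, 0.1351]
ee_rot: [0.684, 0.729, -0.005, 0.01]
force: [-0.7, -8.1, 5.3]
width: 0.288
```

```bash
python3 st.py 0.0 6
```

```text
th 0.646 r 0.1501 z 0.1351 Ftan 1.5 Frad -8.0 Fz 5.3 tilt [ 0.008 -0.02 ] w 0.288 t 21.75 q6 0.29 yang 0.063
[-1.0, 16.1, -1.8] [-2.0, 16.0, 0.1] [-3.7, 15.6, 0.2] [-5.4, 15.2, 0.2] [-7.0, 14.5, 0.2] [-8.5, 13.7, 0.3]
```

Emit:
move_arm(
  increments=[
    {"jaw": 0.2,"xyz": [-2,16,0],"roll": 0},
    {"jaw": 0.2,"xyz": [-3,16,0],"roll": 0},
    {"jaw": 0.2,"xyz": [-5,16,0],"roll": 0},
    {"jaw": 0.2,"xyz": [-7,15,0],"roll": 0},
    {"jaw": 0.2,"xyz": [-7,13,0],"roll": 0},
  ],
)

```text
clock: 22.25
tcp_pos: [0.5654, 0.2131, 0.1353]
ee_rot: [0.684, 0.729, -0.003, 0.005]
force: [1.5, 7.4, -1.6]
width: 0.292
```

```bash
python3 st.py 0.6 10
```

```text
th 0.123 r 0.1491 z 0.1353 Ftan 1.7 Frad 7.4 Fz -1.6 tilt [ 0.003 -0.011] w 0.292 t 22.25 q6 0.21 yang 0.063
[3.5, -6.2, -1.7] [2.9, -6.5, -0.0] [2.6, -6.7, -0.0] [2.2, -6.8, -0.0] [1.9, -6.9, -0.0] [1.6, -7.0, -0.0] [1.3, -7.0, -0.0] [0.9, -7.1, -0.0] [0.6, -7.1, -0.0] [0.2, -7.1, -0.0]
```

Emit:
move_arm(
  increments=[
    {"jaw": 0.2,"xyz": [4,-6,0],"roll": 0},
    {"jaw": 0.2,"xyz": [4,-6,0],"roll": 0},
    {"jaw": 0.2,"xyz": [3,-6,0],"roll": 0},
    {"jaw": 0.2,"xyz": [2,-5,0],"roll": 0},
    {"jaw": 0.2,"xyz": [2,-5,0],"roll": 0},
  ],
)

```text
clock: 22.75
tcp_pos: [0.5384, 0.2229, 0.1353]
ee_rot: [0.685, 0.728, -0.003, 0.008]
force: [13.2, -4.6, -8.1]
width: 0.296
```

```bash
python3 st.py 0.6 5
```

```text
th 0.316 r 0.1496 z 0.1353 Ftan -13.9 Frad -1.5 Fz -8.1 tilt [ 0.008 -0.015] w 0.296 t 22.75 q6 0.25 yang 0.061
[2.0, -8.2, -1.8] [1.7, -8.3, -0.1] [1.3, -8.4, -0.1] [0.8, -8.5, -0.1] [0.3, -8.5, -0.1]
```

Emit:
move_arm(
  increments=[
    {"jaw": 0.2,"xyz": [0,-2,0],"roll": 0},
    {"jaw": 0.2,"xyz": [0,-2,0],"roll": 0},
    {"jaw": 0.2,"xyz": [0,-2,0],"roll": 0},
    {"jaw": 0.2,"xyz": [0,-2,0],"roll": 0},
    {"jaw": 0.2,"xyz": [0,0,0],"roll": 0},
  ],
)

```text
clock: 23.25
tcp_pos: [0.5332, 0.224, 0.1353]
ee_rot: [0.685, 0.728, 0.002, 0.011]
force: [9.5, -1.0, -6.7]
width: 0.293
```

```bash
python3 st.py 0.6 5
```

```text
th 0.353 r 0.1495 z 0.1353 Ftan -9.6 Frad 0.8 Fz -6.7 tilt [ 0.019 -0.012] w 0.293 t 23.25 q6 0.25 yang 0.061
[1.6, -7.2, -1.9] [1.3, -7.3, -0.2] [1.0, -7.3, -0.1] [0.6, -7.4, -0.1] [0.2, -7.4, -0.1]
```

Emit:
move_arm(
  increments=[
    {"jaw": 0.2,"xyz": [1,-4,0],"roll": 0},
    {"jaw": 0.2,"xyz": [1,-4,0],"roll": 0},
    {"jaw": 0.2,"xyz": [1,-4,0],"roll": 0},
    {"jaw": 0.2,"xyz": [1,-4,0],"roll": 0},
    {"jaw": 0.2,"xyz": [0,-4,0],"roll": 0},
  ],
)

```text
clock: 23.75
tcp_pos: [0.5162, 0.2263, 0.1353]
ee_rot: [0.685, 0.728, 0.005, 0.015]
force: [15.0, 4.9, -8.9]
width: 0.293
```

```bash
python3 st.py 0.6 5
```

```text
th 0.469 r 0.1495 z 0.1353 Ftan -14.6 Frad 6.1 Fz -8.9 tilt [ 0.029 -0.013] w 0.293 t 23.75 q6 0.27 yang 0.06
[0.5, -3.8, -1.9] [0.4, -3.9, -0.1] [0.3, -3.9, -0.1] [0.2, -3.9, -0.1] [0.1, -3.9, -0.1]
```

```bash
python3 st.py -0.01 5
```

```text
th 0.469 r 0.1495 z 0.1353 Ftan -14.6 Frad 6.1 Fz -8.9 tilt [ 0.029 -0.013] w 0.293 t 23.75 q6 0.27 yang 0.06
[-2.7, 14.1, -1.3] [-4.0, 13.7, 0.4] [-5.3, 13.3, 0.5] [-6.5, 12.7, 0.5] [-7.7, 12.1, 0.5]
```

Emit:
move_arm(
  increments=[
    {"jaw": 0.2,"xyz": [0,13,0],"roll": 0},
    {"jaw": 0.2,"xyz": [-4,14,0],"roll": 0},
    {"jaw": 0.2,"xyz": [-6,13,0],"roll": 0},
    {"jaw": 0.2,"xyz": [-7,12,0],"roll": 0},
    {"jaw": 0.2,"xyz": [-7,11,0],"roll": 0},
  ],
)

```text
clock: 24.25
tcp_pos: [0.5756, 0.2085, 0.1355]
ee_rot: [0.685, 0.728, 0.004, 0.011]
force: [-0.3, 7.4, -4.2]
width: 0.293
```

```bash
python3 st.py -0.01 2;python3 - <<'E'
from h import *
crop(save("side",11),180,150,370,340,3,"pics/d11.png")
crop(save("scene",11),170,160,310,310,4,"pics/s11.png")
E
python3 st.py -0.01 2
```

```text
th 0.05 r 0.1493 z 0.1355 Ftan 3.8 Frad 6.4 Fz -4.2 tilt [ 0.021 -0.009] w 0.293 t 24.25 q6 0.2 yang 0.061
[-2.2, 3.9, -1.4] [-2.5, 3.7, 0.1] 
th 0.041 r 0.1491 z 0.1355 Ftan 0.1 Frad 10.4 Fz -7.3 tilt [ 0.022 -0.01 ] w 0.29 t 24.35 q6 0.2 yang 0.06
[-1.8, 3.4, -1.4] [-2.2, 3.1, 0.1]
```

View pics/d11.png

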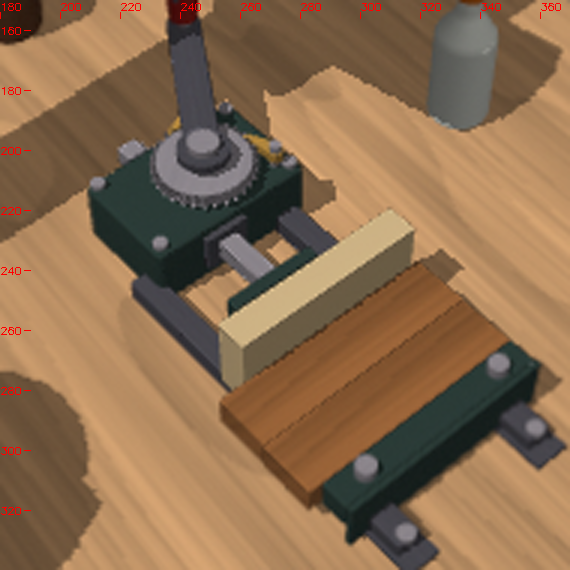

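View pics/s11.png

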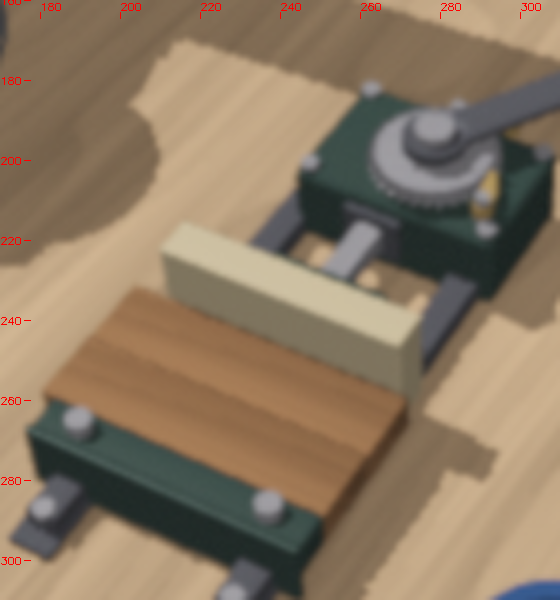

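Emit:
move_arm(
  increments=[
    {"jaw": 0.2,"xyz": [4,-4,0],"roll": 0},
    {"jaw": 0.2,"xyz": [3,-4,0],"roll": 0},
    {"jaw": 0.2,"xyz": [3,-4,0],"roll": 0},
    {"jaw": 0.2,"xyz": [2,-4,0],"roll": 0},
    {"jaw": 0.2,"xyz": [2,-4,0],"roll": 0},
  ],
)

```text
clock: 24.85
tcp_pos: [0.5537, 0.2187, 0.1354]
ee_rot: [0.686, 0.728, 0.003, 0.012]
force: [9.4, -5.2, -5.2]
width: 0.292
```

```bash
python3 st.py 0.6 10
```

```text
th 0.211 r 0.1498 z 0.1354 Ftan -10.6 Frad -1.8 Fz -5.2 tilt [ 0.021 -0.013] w 0.292 t 24.85 q6 0.24 yang 0.059
[1.8, -5.5, -1.7] [1.9, -5.5, -0.1] [1.7, -5.6, -0.1] [1.5, -5.6, -0.1] [1.3, -5.7, -0.1] [1.0, -5.7, -0.1] [0.8, -5.8, -0.1] [0.6, -5.8, -0.1] [0.4, -5.8, -0.1] [0.1, -5.8, -0.1]
```

Emit:
move_arm(
  increments=[
    {"jaw": 0.2,"xyz": [1,-4,0],"roll": 0},
    {"jaw": 0.2,"xyz": [1,-4,0],"roll": 0},
    {"jaw": 0.2,"xyz": [1,-4,0],"roll": 0},
    {"jaw": 0.2,"xyz": [1,-4,0],"roll": 0},
    {"jaw": 0.2,"xyz": [1,-4,0],"roll": 0},
  ],
)

```text
clock: 25.35
tcp_pos: [0.5396, 0.223, 0.1355]
ee_rot: [0.686, 0.728, 0.008, 0.017]
force: [15.8, -3.5, -8.7]
width: 0.293
```

```bash
python3 st.py 0.6 10
```

```text
th 0.312 r 0.1498 z 0.1355 Ftan -16.2 Frad 0.2 Fz -8.7 tilt [ 0.036 -0.011] w 0.293 t 25.35 q6 0.26 yang 0.059
[0.9, -4.2, -1.7] [1.1, -4.2, -0.2] [0.9, -4.2, -0.2] [0.8, -4.2, -0.2] [0.7, -4.2, -0.2] [0.6, -4.3, -0.2] [0.5, -4.3, -0.2] [0.3, -4.3, -0.2] [0.2, -4.3, -0.2] [0.1, -4.3, -0.2]
```

Emit:
move_arm(
  increments=[
    {"jaw": 0.2,"xyz": [0,8,0],"roll": 0},
    {"jaw": 0.2,"xyz": [-3,10,0],"roll": 0},
    {"jaw": 0.2,"xyz": [-5,10,0],"roll": 0},
    {"jaw": 0.2,"xyz": [-5,10,0],"roll": 0},
    {"jaw": 0.2,"xyz": [-5,8,0],"roll": 0},
  ],
)

```text
clock: 25.85
tcp_pos: [0.5824, 0.205, 0.1354]
ee_rot: [0.685, 0.728, 0.003, 0.015]
force: [-32.1, 5.3, 6.4]
width: 0.3
```

```bash
python3 st.py -0.02 3
```

```text
th -0.001 r 0.1497 z 0.1354 Ftan 30.2 Frad -12.2 Fz 6.4 tilt [ 0.027 -0.016] w 0.3 t 25.85 q6 0.21 yang 0.061
[-0.7, 0.7, -1.5] [-0.6, 0.8, 0.0] [-0.6, 0.8, 0.0]
```

Emit:
move_arm(
  increments=[
    {"jaw": 0.2,"xyz": [0,0,0],"roll": 0},
    {"jaw": 0.2,"xyz": [3,-5,0],"roll": 0},
    {"jaw": 0.2,"xyz": [3,-5,0],"roll": 0},
    {"jaw": 0.2,"xyz": [3,-5,0],"roll": 0},
    {"jaw": 0.2,"xyz": [2,-4,0],"roll": 0},
  ],
)

```text
clock: 26.35
tcp_pos: [0.5626, 0.2139, 0.1354]
ee_rot: [0.686, 0.728, 0.003, 0.015]
force: [2.1, -2.3, 2.0]
width: 0.296
```

```bash
python3 st.py .2 3
```

```text
th 0.145 r 0.1486 z 0.1354 Ftan -2.8 Frad -1.3 Fz 2.0 tilt [ 0.026 -0.016] w 0.296 t 26.35 q6 0.23 yang 0.06
[2.0, -2.0, -1.7] [1.1, -2.5, -0.1] [1.1, -2.5, -0.1]
```

Emit:
move_arm(
  increments=[
    {"jaw": 0.2,"xyz": [1,-3,0],"roll": 0},
    {"jaw": 0.2,"xyz": [1,-3,0],"roll": 0},
    {"jaw": 0.2,"xyz": [1,-3,0],"roll": 0},
    {"jaw": 0.2,"xyz": [0,0,0],"roll": 0},
    {"jaw": 0.2,"xyz": [0,0,0],"roll": 0},
  ],
)

```text
clock: 26.85
tcp_pos: [0.5553, 0.2169, 0.1354]
ee_rot: [0.685, 0.728, 0.005, 0.017]
force: [3.5, -3.1, -1.8]
width: 0.294
```

```bash
python3 st.py .3 3
```

```text
th 0.199 r 0.1486 z 0.1354 Ftan -4.4 Frad -1.7 Fz -1.8 tilt [ 0.032 -0.016] w 0.294 t 26.85 q6 0.24 yang 0.061
[2.7, -4.2, -1.7] [1.8, -4.7, -0.2] [1.6, -4.8, -0.2]
```

Emit:
move_arm(
  increments=[
    {"jaw": 0.2,"xyz": [1,-3,0],"roll": 0},
    {"jaw": 0.2,"xyz": [1,-3,0],"roll": 0},
    {"jaw": 0.2,"xyz": [1,-3,0],"roll": 0},
    {"jaw": 0.2,"xyz": [1,-3,0],"roll": 0},
    {"jaw": 0.2,"xyz": [1,-3,0],"roll": 0},
  ],
)

```text
clock: 27.35
tcp_pos: [0.5467, 0.2198, 0.1355]
ee_rot: [0.685, 0.728, 0.009, 0.023]
force: [13.9, -6.1, -6.9]
width: 0.296
```

```bash
python3 st.py .3 3
```

```text
th 0.262 r 0.1487 z 0.1355 Ftan -15.0 Frad -1.9 Fz -6.9 tilt [ 0.046 -0.018] w 0.296 t 27.35 q6 0.26 yang 0.061
[1.4, -1.4, -1.6] [0.6, -1.8, -0.1] [0.6, -1.8, -0.1]
```

Emit:
move_arm(
  increments=[
    {"jaw": 0.2,"xyz": [-1,7,0],"roll": 0},
    {"jaw": 0.2,"xyz": [-4,9,0],"roll": 0},
    {"jaw": 0.2,"xyz": [-4,8,0],"roll": 0},
    {"jaw": 0.2,"xyz": [-4,7,0],"roll": 0},
    {"jaw": 0.2,"xyz": [-2,4,0],"roll": 0},
  ],
)

```text
clock: 27.85
tcp_pos: [0.5807, 0.205, 0.1355]
ee_rot: [0.685, 0.728, 0.006, 0.022]
force: [-4.4, -2.9, 1.1]
width: 0.299
```

```bash
python3 st.py 0 3
```

```text
th 0.011 r 0.1487 z 0.1355 Ftan 2.3 Frad -4.7 Fz 1.1 tilt [ 0.04  -0.021] w 0.299 t 27.85 q6 0.21 yang 0.062
[0.3, 1.0, -1.4] [-0.3, 0.5, 0.0] [-0.3, 0.5, 0.0]
```

Emit:
move_arm(
  increments=[
    {"jaw": 0.2,"xyz": [-1,3,0],"roll": 0},
    {"jaw": 0.2,"xyz": [-1,2,0],"roll": 0},
    {"jaw": 0.2,"xyz": [0,0,0],"roll": 0},
    {"jaw": 0.2,"xyz": [0,0,0],"roll": 0},
    {"jaw": 0.2,"xyz": [0,0,0],"roll": 0},
  ],
)

```text
clock: 28.35
tcp_pos: [0.5814, 0.2044, 0.1356]
ee_rot: [0.685, 0.728, 0.003, 0.018]
force: [-1.3, -0.4, -1.7]
width: 0.296
```

```bash
python3 st.py 0 3
```

```text
th 0.004 r 0.1486 z 0.1356 Ftan 0.9 Frad -1.1 Fz -1.7 tilt [ 0.03  -0.019] w 0.296 t 28.35 q6 0.21 yang 0.061
[0.6, 0.7, -1.4] [-0.1, 0.2, 0.0] [-0.1, 0.2, 0.0]
```

Emit:
move_arm(
  increments=[
    {"jaw": 0.2,"xyz": [-2,4,0],"roll": 0},
    {"jaw": 0.2,"xyz": [-1,3,0],"roll": 0},
    {"jaw": 0.5,"xyz": [0,0,0],"roll": 0},
    {"jaw": 0.9,"xyz": [0,0,0],"roll": 0},
    {"jaw": 0.9,"xyz": [0,0,0],"roll": 0},
  ],
)

```text
clock: 28.85
tcp_pos: [0.583, 0.2028, 0.1358]
ee_rot: [0.685, 0.728, 0.0, 0.013]
force: [-0.3, -0.2, -0.3]
width: 0.524
```

Emit:
move_arm(
  increments=[
    {"jaw": 0.9,"xyz": [0,0,0],"roll": 0},
    {"jaw": 0.9,"xyz": [0,0,0],"roll": 0},
    {"jaw": 0.9,"xyz": [0,0,0],"roll": 0},
    {"jaw": 0.9,"xyz": [0,0,0],"roll": 0},
    {"jaw": 0.9,"xyz": [0,0,0],"roll": 0},
  ],
)

```text
clock: 29.35
tcp_pos: [0.5845, 0.2027, 0.1361]
ee_rot: [0.685, 0.728, 0.001, 0.014]
force: [-0.7, -0.4, 1.3]
width: 0.9
```

```bash
python3 st.py 0 0
```

```text
th -0.021 r 0.1489 z 0.1361 Ftan 0.4 Frad -0.7 Fz 1.3 tilt [ 0.022 -0.018] w 0.9 t 29.35 q6 0.2 yang 0.061
```

Released; lift straight up.

Emit:
move_arm(
  increments=[
    {"jaw": 0.9,"xyz": [0,0,-15],"roll": 0},
    {"jaw": 0.9,"xyz": [0,0,-30],"roll": 0},
    {"jaw": 0.9,"xyz": [0,0,-35],"roll": 0},
    {"jaw": 0.9,"xyz": [0,0,-35],"roll": 0},
    {"jaw": 0.9,"xyz": [0,0,0],"roll": 0},
  ],
)

```text
clock: 29.85
tcp_pos: [0.5812, 0.2046, 0.254]
ee_rot: [0.685, 0.728, -0.0, 0.013]
force: [0.4, 0.4, -0.3]
width: 0.909
```

Run:
```python
from h import *
print(status.get_obs()["tcp_pos"],status.get_obs()["force"])
for n in("scene","side"):
    w=save(n,12);cv2.imwrite(f"pics/{n}12.png",w["color"][:,:,::-1])
w=save("wrist",12);cv2.imwrite("pics/wrist12.png",w["color"][:,:,::-1])
d=load("side",12);crop(d,180,120,370,320,3,"pics/d12.png")
hsv=cv2.cvtColor(d["color"],cv2.COLOR_RGB2HSV);m=cv2.inRange(hsv,(0,190,50),(6,255,255));y,x=np.nonzero(m);print(x.mean(),y.mean(),y.min(),y.max())
t=lambda th:[.504-.15*np.sin(th-.6+.053),.0775+.15*np.cos(th-.6+.053)]
for th in(0,.05,.1): print(th,proj(d,[*t(th),.174]).round(1),proj(d,[*t(th),.136]).round(1))
```

```text
[0.58116882 0.20457589 0.25402637] [ 0.41162553  0.39718915 -0.25372746]
242.47058823529412 143.7941176470588 131 157
0 [[241.3 130.7]] [[242.  142.6]]
0.05 [[238.2 131. ]] [[239.  142.9]]
0.1 [[235.2 131.3]] [[236.1 143.2]]
```

View pics/d12.png

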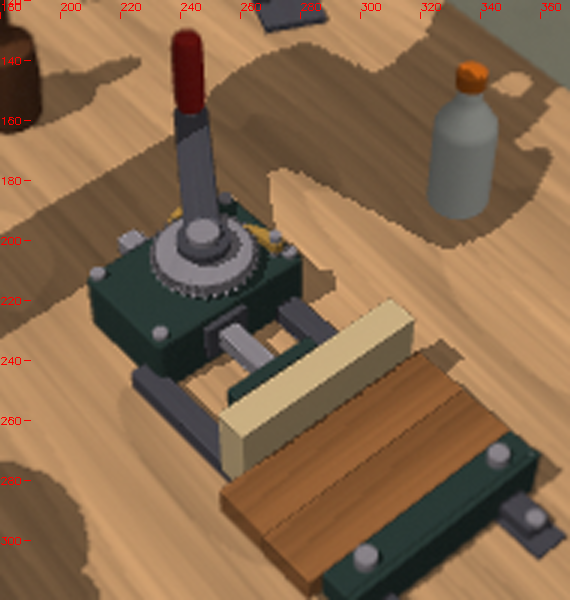

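View pics/scene12.png

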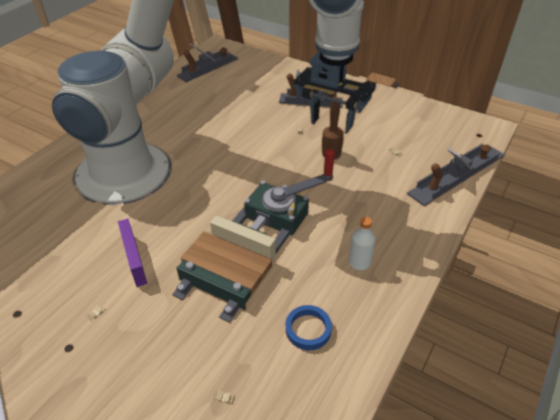

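View pics/wrist12.png

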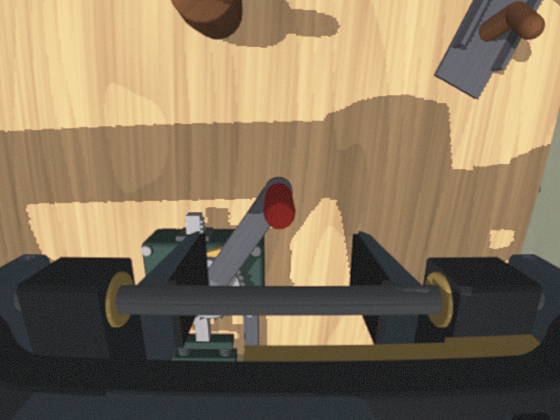

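```bash
python3 -c "
from station import ticket
print(ticket.finish_job())"
```

```text
the job is handed in; nothing more can be done
None
```

I stood the pine block on edge across both rails, about 1 mm off centre in front of the jaw, and let go of it. I then pumped the ratchet by the red grip until both joints were shut, and left the lever at the start of its stroke. I handed the job in at about 30 s, and it reported no verdict.

**Joints and block:** in the last pictures both joints look shut, the boards sit against the stop, and the block stands upright between jaw and board.

**Pull at the grip:** the last short test stroke read about 15 N just after the ratchet engaged. The stroke before that reached 16.2 N. No working-stroke reading passed 18 N. These readings scatter by a newton or two, and resting values on earlier strokes were only about 10 N. The true held pull is therefore about 14–15 N, not an exact figure.

**Lever:** the final camera check puts the grip within about half a pixel of the zero position. I pressed it once against that end stop with about 30 N on a return swing. That is above 18 N but away from the clamping direction.

**Other objects:** the mallet, tape, glue bottle and purple block were never approached closely. In the last pictures they look where they started.

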